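Start the dispenser's wing screw in its threaded boss

TASK

Of the three wing-head screws, take the one whose shank fits the threaded boss of the nut dispenser's mounting plate and stand it upright in the boss, clear of the hood, so that its side lug rests on the first turn of the thread. Turn it backward (anticlockwise seen from above) until the lug is felt to drop off the start of the thread, then screw it forward (clockwise) one turn. Finish with the program still gripping the screw's head, holding it started in the boss; leave the other screws and the goods on the counter where they are.

Things in the scene. Friction and masses are not known exactly. Their poses are not given: they have to be found in the camera images.
- screw19: the right screw, steel, about 0.16 kg, 113 mm tall, standing loose and upright in its block, tip 9 mm above the counter, any yaw. Origin: centre of the flat shank tip; z up the shank, x towards the side lug. Shank 19 mm diameter from z 0 to 74 mm, its lowest 10 mm tapering to 10 mm at the tip
- screw19_lug (a point): point under the middle of the right screw's one thread lug, 14 mm out along the screw's +x and 32 mm above its tip. The lug reaches from the shank to 18 mm from the axis, is 6 mm wide and 4 mm high (z 32 to 36 mm)
- screw19_head (a point): centre of the right screw's wing head, on the axis 89 mm above the tip. The wing lies along the screw's x: 44 mm long, 12 mm thick (y), z 74 to 104 mm, with a small ear on top of its lug end (10 mm long, up to z 113 mm)
- screw13: look-alike screw, too thin: shank 13 mm diameter, same height, head and origin; standing loose in its own block
- screw23: look-alike screw, too thick: shank 23 mm diameter, same height, head and origin; standing loose in its own block
- block19: grey plastic storage block of the right screw, fixed, 46 x 46 x 40 mm high, origin under its centre; hole 31 mm deep, 2 mm wider than the shank. The blocks of the other two screws are the same outside; the three blocks are at least 95 mm apart and which is where changes
- boss_plate: steel plate 130 x 130 x 8 mm, fixed, origin under its centre, z up; in its middle an aluminium boss, outside 52 mm diameter, rim 72 mm above the counter, inside 39 mm. A right-hand single thread ridge winds down inside: 2.5 mm thick, bore 20 mm, 9.5 mm down per clockwise turn. A lug under it has 2 to 3 mm of vertical play. Below it, a plain 20 mm bore goes down to the plate
- boss_mouth (a point): centre of the boss's rim, on its axis, 72 mm above the counter
- thread_start (a point): start edge of the thread ridge, on its top face 63 mm above the counter, 0.62 rad clockwise (from above) of the plate's +x. Clockwise from here the ridge top falls 9.5 mm a turn. A lug turned backward (anticlockwise) off this edge drops about 8.5 mm into the gap: underside then about 54 mm above the counter, lug along the plate's +x
- gap_stop (a point): top of the stop wall closing the gap, 0.72 rad anticlockwise of the plate's +x, 72 mm above the counter. It stops a lug turned backward in the gap, and jams a lug turned forward along the first turn. Turned forward from the gap, the lug goes under the thread's start and down the thread
- boss_hood (a point): top of the hood that covers the gap, 18 mm from the axis along the plate's +x, 75 mm above the counter; underside at 72 mm, inner edge 12.5 mm from the axis. It spans 0.9 rad clockwise to 0.9 rad anticlockwise of +x, so a lug can be lowered on to the thread only elsewhere, and reaches the gap by sliding under the hood along the thread
- wrench: bystander: steel wrench lying on the counter
- sleeve: bystander: steel sleeve, 34 mm diameter, 22 high
- washer: bystander: flat steel washer, 44 mm diameter, 5 thick
- jar: bystander: jar with white lid, 84 mm diameter, 130 high
- bowl: bystander: steel bowl, 170 mm across, 60 high
- biscuits: bystander: stack of biscuits, 76 mm across, 60 high
- scoop: bystander: scoop with wooden handle, 240 mm long
Not all that is in view belongs to the job. Leave any blue or purple look-alike of the screw19 alone.

How it is judged (in metres and radians):
On the way, in this order (a step that is already met when the one before it is completed fails the run):
1. the right screw is gripped and lifted out of its block (height (world z) of screw19 above 0.06 m and contact force between the fingers and screw19 above 2 N), for 0.1 s.
2. it stands upright in the boss, its lug resting on the first turn of the thread, not yet dropped (horizontal distance between screw19 and boss_mouth below 0.004 m and angle between screw19's own z axis and vertical below 0.12 rad and z of screw19_lug in the frame of boss_plate between 0.0535 and 0.0655 m and contact force between screw19 and boss_plate above 0.3 N and not (x of screw19_lug in the frame of boss_plate above 0.012 m and z of screw19_lug in the frame of boss_plate below 0.059 m)), for 0.1 s.
3. turned backward, the lug has dropped off the start of the thread into the gap (horizontal distance between screw19 and boss_mouth below 0.004 m and angle between screw19's own z axis and vertical below 0.12 rad and x of screw19_lug in the frame of boss_plate above 0.0115 m and z of screw19_lug in the frame of boss_plate between 0.051 and 0.057 m), for 0.1 s.
4. screwed forward half a turn, the lug is under the thread (horizontal distance between screw19 and boss_mouth below 0.004 m and angle between screw19's own z axis and vertical below 0.12 rad and z of screw19_lug in the frame of boss_plate below 0.0535 m and x of screw19_lug in the frame of boss_plate below -0.008 m).
At the end, for the whole second after the job is handed in: screw19 is upright in the boss (axis within 4 mm and 0.12 rad), screwed forward about one turn after the drop (lug underside 42 to 48 mm above the counter, about 2/3 to 1 1/4 turn), and the fingers still grip it with more than 2 N (horizontal distance between screw19 and boss_mouth below 0.004 m and angle between screw19's own z axis and vertical below 0.12 rad and z of screw19_lug in the frame of boss_plate between 0.042 and 0.048 m and contact force between the fingers and screw19 above 2 N); the arm keeps its last pose, push and grip.
It fails at once if another screw is taken or shifted by more than 25 mm (distance of any of screw13, screw23 from where it was at the start of the episode above 0.025 m).
It fails at once if a bystander is shifted by more than 40 mm (distance of any of wrench, sleeve, washer, jar, bowl, biscuits, scoop from where it was at the start of the episode above 0.04 m).
It also fails if it takes over 72 s, if anything falls off the work surface, if the arm or the gripper's body presses on something with over 40 N, if the wrist force passes 120 N, or if a joint passes its speed limit or range.

ROBOT

A 6-joint arm with a two-finger parallel gripper is mounted at the origin on the work surface. World frame = base frame: x ahead of the robot, y to its left, z up, the work surface at z = 0. Lengths are in mm, angles in rad, forces in N, time in s.
With the tool pointing down it reaches from about 325 to 850 mm from the base axis. Payload 4.4 kg.
Tool frame: the origin (TCP) lies on the centre line of the jaws, within the pads' length; the fingertips stand 14 mm ahead of it and the grasp point (between the pads) lies 5 mm behind it; y points along the fingers, z is the direction in which the jaws open and shut, and the axes are right-handed (so a half turn about y gives the same grasp; the last joint's range is limited). The gripper opens to 94 mm and grips with 3 to 60 N. Pads are 16 mm wide; open, the fingers measure 119 mm over their backs; the gripper's body (75 mm by 177 mm) begins 78 mm behind the grasp point.
Start: joints at [1.149, 0.207, 1.542, -0, 1.393, -0.15], TCP at [153.824, 554.045, 219.447] pointing down, gripper open.
Joint ranges: [-2.73, 2.73], [-0.86, 2.22], [0.23, 2.46], [-1.11, 4.25], [0.08, 2.63], [-2.82, 2.82]. Speed limits (rad/s): [2.79, 2.79, 3.14, 3.14, 3.14, 3.14].

INTERFACE

Orientations are given as a 3x3 rotation matrix whose columns are the frame's x, y, z axes.
In Python, from workcell import arm, viewer gives the robot as it stands. The module is installed in compiled form; this text tells all that it offers.
- The arm moves only by the tool apply_moves, never from a script. Its argument "deltas" is a list that holds one entry, the list of rows, each a list of 7 numbers: the finger opening in mm, from 0 to 94, then the shift along the tool's x, y, z in mm, then the turn, a rotation vector about the tool's x, y, z in degrees. In form: [[[claw, dx, dy, dz, rx, ry, rz], ...]]. A call has 1 to 12 rows; each row is the pose to reach, as a shift and turn from the pose commanded when the call began, along the tool's axes at that moment; what a row does not reach only later rows make up. A row lasts 1/10 s, in which the tool goes at most 50 mm and 8.59 degrees, less where a joint would pass 70% of its speed; a pose out of reach is approached as far as the arm can. A call with a gripper value outside its range is refused whole. The fingers move at their own pace and stop on an object; "force" is the grip in N (left out, the last holds). Time passes only in rows, so rows that repeat a pose let the fingers close. It gives the time, the measured TCP pose, the force and the opening at its end, in the units of the state.
- arm.get_state(): the state, without advancing time (a new reading comes with each control period).
- viewer.grab_frame(name): name is "scene" or "top" or "wrist"; returns a dict with "img" (384x512x3 uint8, red, green, blue), "fx", "fy", "cx", "cy" (pixels), "distortion" ([k1, k2, p1, p2, k3] as OpenCV has them; the pictures are not rectified), "eye" and "orientation" of the camera in the world. Camera axes: x right, y down, z forward; pixel columns grow to the right and rows downward; lengths in mm; the calibration is good to about 2 mm. A picture is of the moment at which its call begins. There is no depth.
- arm.sign_off(): hands the job in, once; it reports no verdict.
The state is a dict: "t": time; "joint_positions": joint angles; "joint_vel": joint speeds; "effort": joint torques, N m; "eef_pos": TCP position; "ee_rot": TCP orientation; "wrist_force": force on the tool from outside, world axes, zero at the start; "wrist_torque": the same for the moment, N m; "grip_width": finger opening in mm.
Only numpy, scipy, OpenCV 4.12 (cv2) and the standard library are available. Lean on these libraries where they do the work, as an engineer would, in place of code of your own. Each camera call takes 0.05 s, during which the arm holds its last target.

## Working session

There is one attempt and no reset: what is moved stays moved. The work goes in short steps, Python scripts to look and compute and a tool call to move; the robot and the scene stay as the last step left them, time stands still between calls to the robot, and variables do not carry over. Pictures are saved under pics/ and viewed, and the job is handed in when it is done.

Besides the shell and the picture viewer there is one more tool, called after "Call:" as name(argument=value, ...) on one line, values as JSON. apply_moves: Moves the arm, as the interface text tells. Its arguments: {"type":"object","properties":{"deltas":{"type":"array"},"force":{"type":"number"}},"required":["deltas"]}

```bash
mkdir -p pics; python3 - <<'E'
from workcell import arm, viewer
import cv2,numpy as np
s=arm.get_state();print({k:np.round(v,3).tolist() for k,v in s.items()})
import pickle
for n in["scene","top","wrist"]:
    f=viewer.grab_frame(n);pickle.dump(f,open(f"{n}0.pkl","wb"))
    cv2.imwrite(f"pics/{n}0.png",cv2.resize(f["img"][:,:,::-1],(800,600),interpolation=cv2.INTER_CUBIC))
    print(n,f["fx"],f["fy"],f["cx"],f["cy"],f["distortion"],np.round(f["eye"],1),np.round(f["orientation"],3).tolist())
E
```

```text
{'t': 0.0, 'joint_positions': [1.149, 0.207, 1.543, 0.0, 1.393, -0.15], 'joint_vel': [0.002, 0.0, 0.001, -0.001, 0.001, -0.001], 'effort': [0.0, -37.089, -28.141, 0.07, 0.036, -0.0], 'eef_pos': [153.526, 553.352, 218.336], 'ee_rot': [[0.964, -0.001, 0.268], [-0.268, -0.002, 0.964], [-0.0, -1.0, -0.002]], 'wrist_force': [0.316, 0.294, 0.513], 'wrist_torque': [-0.03, -0.038, 0.02], 'grip_width': 94.016}
scene 388.1103802370827 388.1103802370827 249.71857822369861 194.4533845964509 [-0.06024433  0.          0.          0.          0.        ] [1326.9  445.9  671.2] [[-0.509, 0.464, -0.725], [0.861, 0.276, -0.428], [0.001, -0.842, -0.54]]
top 471.7011617878219 471.7011617878219 256.50108620217486 199.6339717151665 [-0.09414851  0.          0.          0.          0.        ] [ 220.2  -18.1 1655.1] [[-0.01, -0.978, 0.208], [-1.0, 0.009, -0.007], [0.005, -0.208, -0.978]]
wrist 267.9425865969471 267.9425865969471 256.75522325588395 190.1825881817107 [-0.04714007  0.          0.          0.          0.        ] [ 90.  571.9 384.7] [[0.267, 0.938, 0.222], [0.964, -0.259, -0.064], [-0.002, 0.231, -0.973]]
```

View pics/scene0.png

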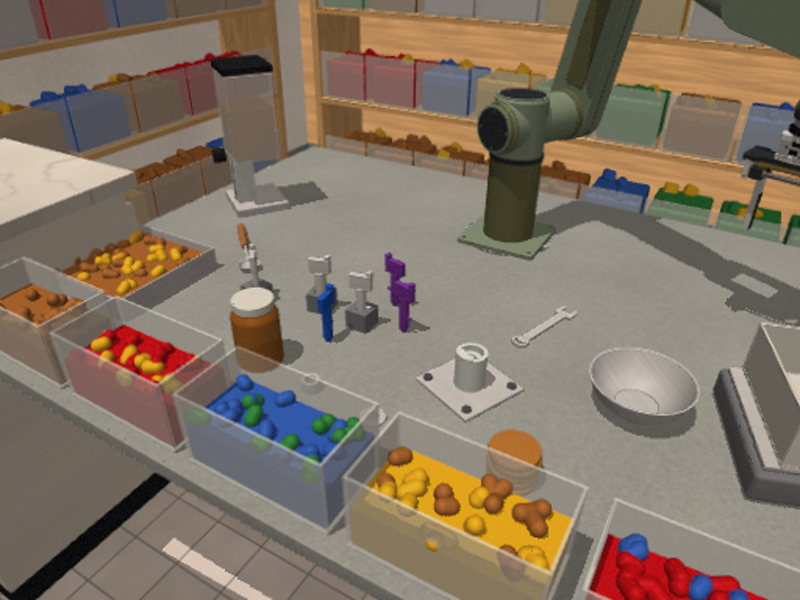

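View pics/top0.png

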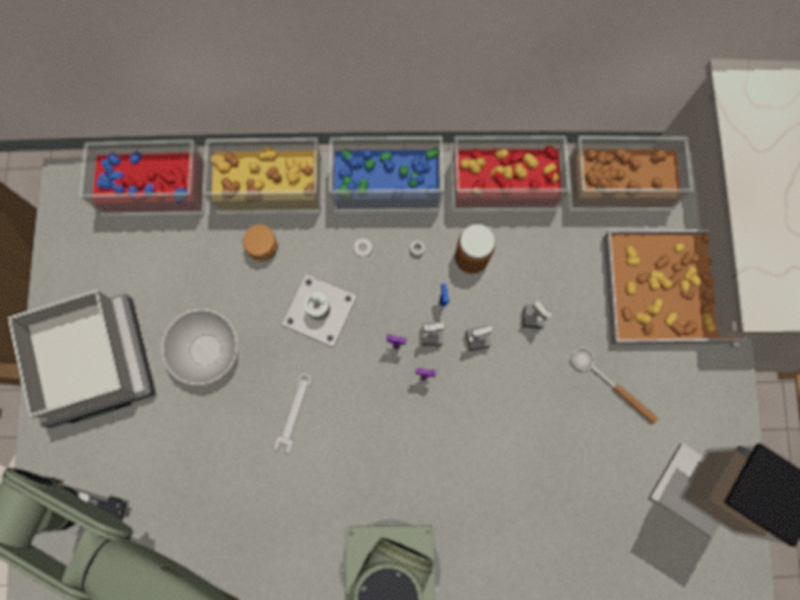

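View pics/wrist0.png

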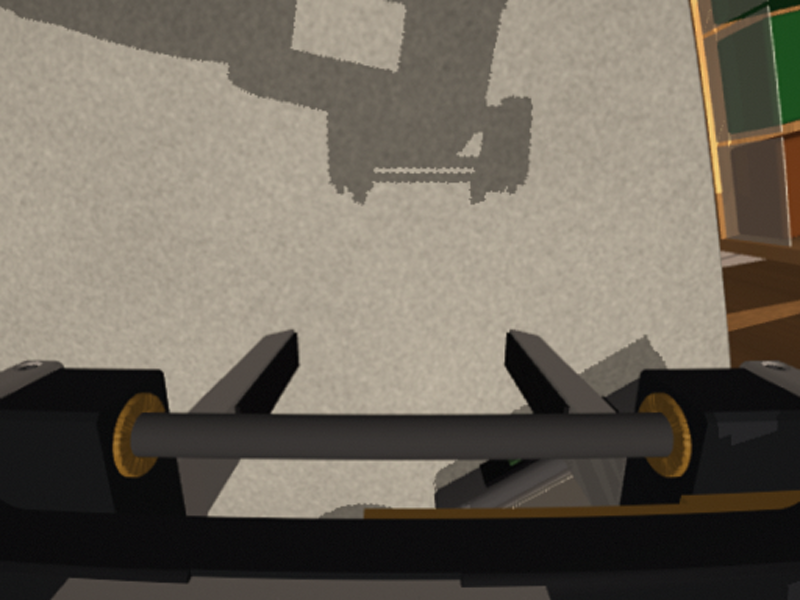

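```bash
cat > h.py <<'E'
import numpy as np,cv2,pickle
def ray(f,u,v):
    K=np.array([[f["fx"],0,f["cx"]],[0,f["fy"],f["cy"]],[0,0,1.]])
    p=cv2.undistortPoints(np.array([[[u,v]]],float),K,np.array(f["distortion"],float))[0,0]
    d=np.array(f["orientation"])@np.array([p[0],p[1],1.]);return np.array(f["eye"],float),d/np.linalg.norm(d)
def onz(f,u,v,z):
    e,d=ray(f,u,v);return e+d*(z-e[2])/d[2]
def tri(fs):
    A=np.zeros((3,3));b=np.zeros(3)
    for f,u,v in fs:
        e,d=ray(f,u,v);P=np.eye(3)-np.outer(d,d);A+=P;b+=P@e
    return np.linalg.solve(A,b)
def proj(f,X):
    K=np.array([[f["fx"],0,f["cx"]],[0,f["fy"],f["cy"]],[0,0,1.]])
    R=np.array(f["orientation"]).T;t=-R@np.array(f["eye"],float)
    return cv2.projectPoints(np.array(X,float).reshape(-1,1,3),cv2.Rodrigues(R)[0],t,K,np.array(f["distortion"],float))[0].reshape(-1,2)
def crop(f,u0,v0,u1,v1,name,k):
    cv2.imwrite(name,cv2.resize(f["img"][v0:v1,u0:u1,::-1],None,fx=k,fy=k,interpolation=cv2.INTER_CUBIC))
def load(n): return pickle.load(open(n,"rb"))
def grab(n,tag):
    from workcell import viewer
    f=viewer.grab_frame(n);pickle.dump(f,open(f"{n}{tag}.pkl","wb"));return f
E
python3 - <<'E'
from h import *
s=load("scene0.pkl");t=load("top0.pkl")
crop(s,140,140,340,270,"pics/s0c.png",4);crop(t,170,140,370,270,"pics/t0c.png",4)
for u,v in[(432,332),(478,337),(535,315),(318,305)]:
    p=onz(t,u*.64,v*.64,60); print(p.round(), proj(s,p).round()*1.5625)
E
```

```text
[513. -98.  60.] [[360.9375 296.875 ]]
[ 501. -199.   60.] [[321.875  279.6875]]
[ 549. -328.   60.] [[256.25 275.  ]]
[576. 154.  60.] [[468.75 356.25]]
```

View pics/s0c.png

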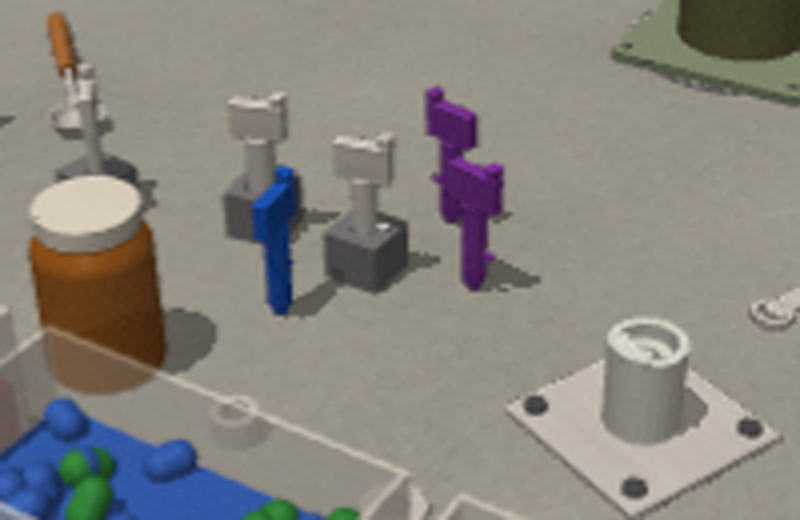

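View pics/t0c.png

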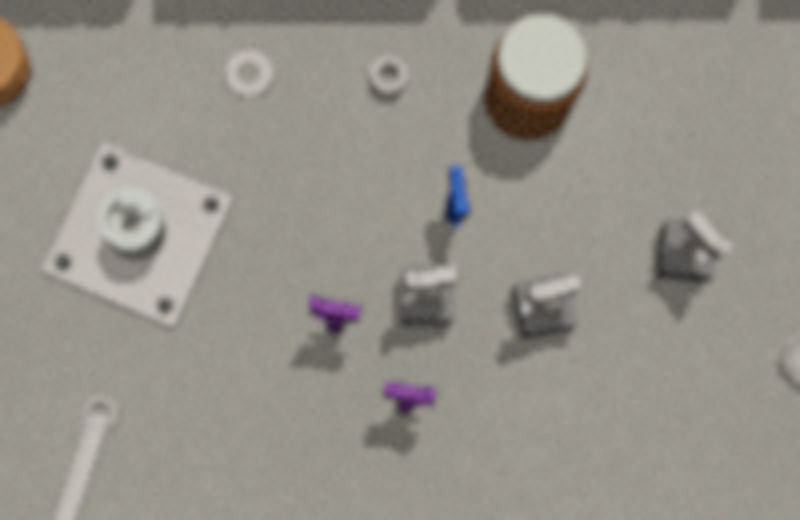

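```bash
python3 - <<'E'
from h import *
s=load("scene0.pkl");g=s["img"].astype(int)
for name,(x,y) in dict(A=(95,140),B=(260,165),C=(364,205)).items():
    u=140+x/4;v=140+y/4
    print(name)
    for r in range(int(v)-5,int(v)+6): print(r, int(u)-8, g[r,int(u)-8:int(u)+9].mean(1).astype(int).tolist())
# px per mm
for n,p in dict(A=(549,-328,60),B=(501,-199,60),C=(513,-98,60)).items():
    print(n, s["fx"]/np.linalg.norm(np.array(p)-s["eye"]))
crop(s,145,150,245,215,"pics/s0d.png",8)
E
```

```text
A
170 155 [159, 167, 176, 181, 169, 139, 120, 118, 99, 86, 90, 87, 91, 123, 142, 142, 142]
171 155 [148, 163, 168, 167, 160, 136, 119, 116, 99, 80, 80, 84, 86, 122, 142, 145, 145]
172 155 [85, 88, 86, 83, 89, 108, 122, 120, 107, 87, 83, 87, 88, 123, 144, 142, 145]
173 155 [87, 83, 83, 86, 86, 97, 114, 115, 103, 90, 86, 121, 141, 143, 143, 141, 143]
174 155 [119, 88, 88, 87, 85, 94, 115, 115, 103, 98, 123, 142, 142, 143, 144, 144, 143]
175 155 [139, 137, 136, 137, 142, 135, 125, 114, 105, 100, 126, 146, 143, 141, 142, 141, 142]
176 155 [142, 141, 138, 139, 141, 139, 129, 121, 112, 96, 122, 141, 139, 141, 143, 145, 144]
177 155 [143, 142, 145, 143, 141, 143, 136, 122, 111, 97, 118, 142, 146, 144, 143, 143, 142]
178 155 [142, 144, 138, 142, 141, 141, 133, 123, 115, 102, 97, 113, 125, 134, 143, 141, 145]
179 155 [144, 143, 143, 144, 136, 121, 116, 122, 118, 107, 92, 103, 93, 80, 108, 136, 146]
180 155 [142, 142, 134, 122, 113, 113, 115, 119, 119, 105, 84, 69, 70, 72, 71, 80, 99]
B
176 197 [145, 146, 145, 144, 126, 121, 121, 118, 110, 101, 93, 104, 138, 146, 147, 147, 146]
177 197 [144, 1
[... 1255 characters left out ...]

190 223 [143, 142, 143, 143, 143, 124, 125, 122, 118, 106, 96, 120, 140, 142, 143, 143, 144]
191 223 [145, 144, 144, 144, 144, 125, 123, 123, 116, 107, 97, 117, 138, 140, 143, 143, 143]
192 223 [145, 145, 146, 147, 134, 122, 122, 123, 116, 108, 97, 116, 135, 139, 140, 142, 144]
193 223 [90, 91, 135, 133, 118, 117, 119, 121, 119, 107, 96, 75, 84, 114, 137, 141, 144]
194 223 [90, 131, 129, 116, 113, 117, 122, 122, 118, 109, 97, 74, 70, 69, 68, 83, 115]
195 223 [136, 119, 114, 112, 114, 118, 122, 120, 117, 108, 98, 91, 90, 82, 72, 68, 68]
196 223 [117, 112, 113, 114, 109, 115, 121, 121, 118, 106, 101, 158, 194, 199, 115, 72, 70]
A 0.30899145012046797
B 0.31993081668461865
C 0.33629705124111414
```

View pics/s0d.png

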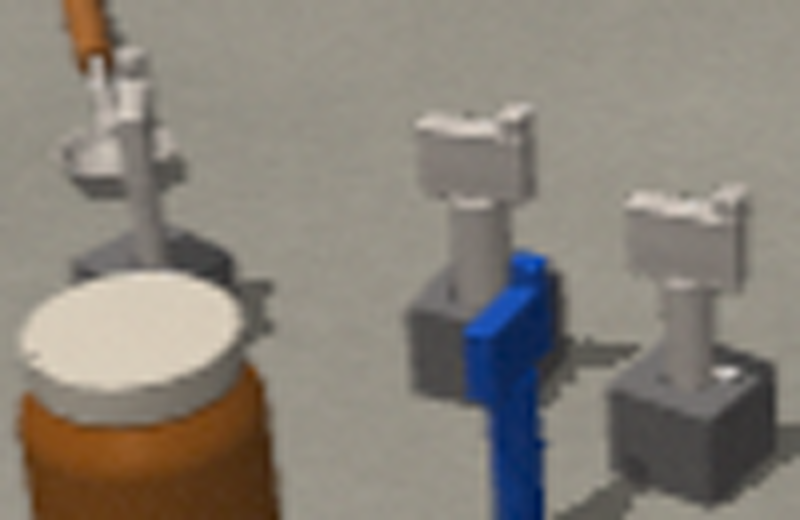

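Candidates for screw19 in the raw scene picture: A (164,175), B (205,180) and C (231,190) are the grey screws in blocks. The blue (209,203) and the purple (255,185) and (259,197) ones are decoys. The shank widths come to about 14, 23 and 19 mm, so C is screw19. I'll look at the boss from above on the way to it.

Call:
apply_moves(deltas=[[[94, 45, 0, -24, 0, 0, 0], [94, 90, 0, -48, 0, 0, 0], [94, 135, 0, -72, 0, 0, 0], [94, 180, 0, -96, 0, 0, 0], [94, 225, 0, -120, 0, 0, 0], [94, 270, 0, -144, 0, 0, 0], [94, 315, 0, -168, 0, 0, 0], [94, 360, 0, -192, 0, 0, 0], [94, 405, 0, -215, 0, 0, 0], [94, 450, 0, -238, 0, 0, 0], [94, 490, 0, -260, 0, 0, 0], [94, 500, 0, -265, 0, 0, 0]]])

```text
t: 1.35
eef_pos: [567.5, 161.2, 219.0]
ee_rot: [[0.962, 0.001, 0.272], [-0.272, -0.001, 0.962], [0.001, -1.0, -0.001]]
wrist_force: [0.5, 0.1, 1.2]
grip_width: 94.2
```

```bash
python3 - <<'E'
from h import *
from workcell import arm
f=grab("wrist",1)
cv2.imwrite("pics/w1.png",cv2.resize(f["img"][:,:,::-1],(800,600),interpolation=cv2.INTER_CUBIC))
s=arm.get_state();print(s["t"],s["eef_pos"],np.round(s["ee_rot"],3).tolist(),s["joint_positions"],f["eye"],f["orientation"])
E
```

```text
1.4 [567.71061347 161.02422023 218.86305786] [[0.962, 0.001, 0.272], [-0.272, -0.001, 0.962], [0.001, -1.0, -0.001]] [ 0.13063746  0.23847409  1.50412494 -0.00155234  1.39834941 -1.16411407] [503.7069329  179.80523107 385.16521953] [[ 0.27155264  0.9362894   0.22275842]
 [ 0.96242289 -0.26390057 -0.06402082]
 [-0.00115594  0.23177283 -0.97276925]]
```

View pics/w1.png

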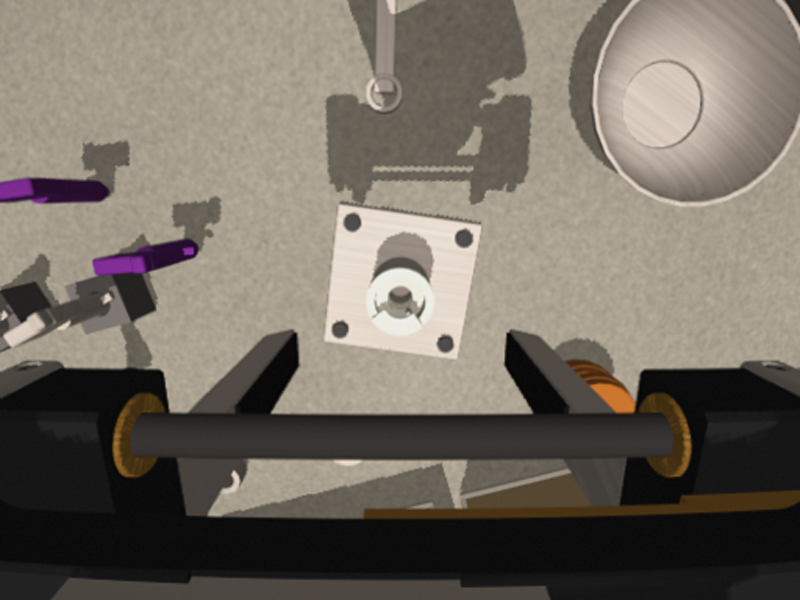

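```bash
python3 - <<'E'
from h import *
f=load("wrist1.pkl");crop(f,205,125,310,232,"pics/w1c.png",7)
E
```

```text
(no output)
```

View pics/w1c.png

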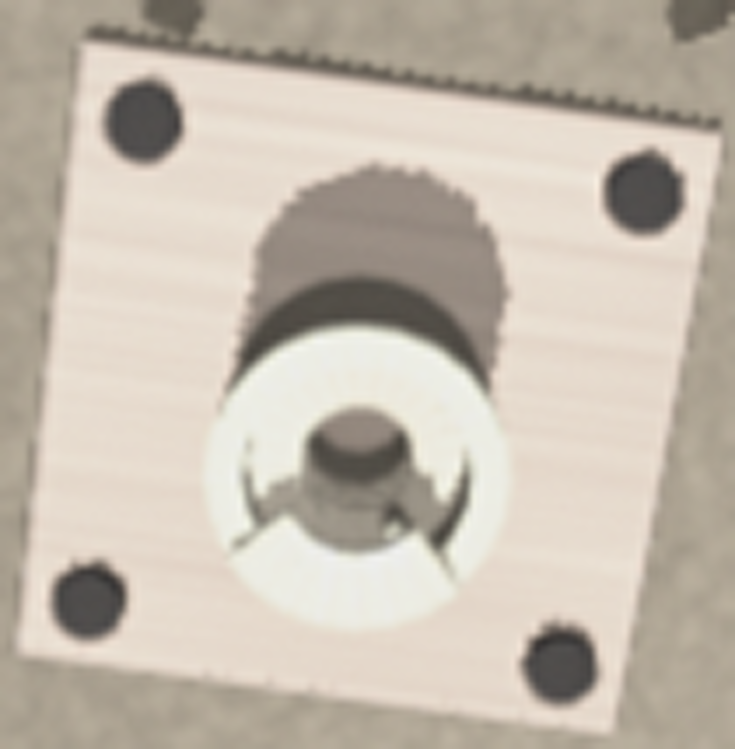

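```bash
python3 - <<'E'
from h import *
f=load("wrist1.pkl");t=load("top0.pkl");s=load("scene0.pkl")
img=f["img"][125:232,205:310]
g=cv2.cvtColor(img,cv2.COLOR_RGB2GRAY)
H=[]
for x,y in[(145,120),(643,192),(560,663),(89,600)]:
    x0,y0=int(x/7)-9,int(y/7)-9
    w=g[max(y0,0):y0+19,max(x0,0):x0+19]; m=(w<140).astype(np.uint8)
    n,l,st,c=cv2.connectedComponentsWithStats(m)
    k=l[min(9,w.shape[0]-1),9]; cc=c[k]; H.append(onz(f,205+max(x0,0)+cc[0],125+max(y0,0)+cc[1],8)); print(st[k])
H=np.array(H);print(H.round(1));c=H.mean(0);print("centre holes",c)
d=(H[3]-H[0])+(H[2]-H[1]);yaw=np.arctan2(d[1],d[0])
e=(H[0]-H[1])+(H[3]-H[2]); print("yaw",yaw, np.arctan2(e[1],e[0])+0, np.linalg.norm(H[0]-H[1]),np.linalg.norm(H[0]-H[3]))
# rim
rim=(g>215).astype(np.uint8)
rr=(img[:,:,2].astype(int)>218).astype(np.uint8)
n,l,st,cc=cv2.connectedComponentsWithStats(rr);k=1+st[1:,4].argmax();print(st[k])
cnt=max(cv2.findContours((l==k).astype(np.uint8),cv2.RETR_EXTERNAL,cv2.CHAIN_APPROX_NONE)[0],key=len)
el=cv2.fitEllipse(cnt);print(el)
p=onz(f,205+el[0][0],125+el[0][1],72);print("rim centre",p)
P=[onz(f,205+q[0][0],125+q[0][1],72)[:2] for q in cnt];(x,y),r=cv2.minEnclosingCircle(np.array(P,np.float32));print("circ",x,y,r)
print("top proj of plate centre", proj(t,[c[0],c[1],72]), proj(s,[c[0],c[1],72]))
E
```

```text
[  4   3  11  12 101]
[  4   4  12  11 101]
[ 4  4 10 12 92]
[ 5  4 10 11 89]
[[511.6 131.3   8. ]
 [552.3 223.4   8. ]
 [644.4 182.6   8. ]
 [603.6  90.8   8. ]]
centre holes [577.98382961 157.04785521   8.        ]
yaw -0.41586439169068495 -1.9882360113674336 100.72210328726783 100.58924760799047
[ 29  48  44  34 591]
((50.60768127441406, 68.08464813232422), (38.10602951049805, 39.15948486328125), 179.98863220214844)
rim centre [578.50359716 156.88850586  72.        ]
circ 578.2163696289062 156.77377319335938 26.022829055786133
top proj of plate centre [[202.15760919 193.98115791]] [[301.39143556 224.65328229]]
```

Call:
apply_moves(deltas=[[[94, 2, 0, -45, 0, 0, 0], [94, 4, 0, -90, 0, 0, 0], [94, 7, 0, -135, 0, 0, 0], [94, 9, 0, -180, 0, 0, 0], [94, 12, 0, -225, 0, 0, 0], [94, 14, 0, -260, 0, 0, 0], [94, 14, 0, -260, 0, 0, 0]]])

```text
t: 2.1
eef_pos: [507.3, -91.3, 219.3]
ee_rot: [[0.963, -0.001, 0.271], [-0.271, -0.0, 0.963], [-0.001, -1.0, -0.001]]
wrist_force: [0.3, 0.9, -0.5]
grip_width: 94.3
```

```bash
python3 - <<'E'
from h import *
from workcell import arm
f=grab("wrist",2)
cv2.imwrite("pics/w2.png",cv2.resize(f["img"][:,:,::-1],(800,600),interpolation=cv2.INTER_CUBIC))
s=arm.get_state();print(s["t"],s["eef_pos"],np.round(s["ee_rot"],3).tolist(),s["joint_positions"],f["eye"])
E
```

```text
2.15 [507.77747939 -89.38293889 219.28907174] [[0.963, -0.001, 0.27], [-0.27, 0.001, 0.963], [-0.001, -1.0, 0.001]] [-3.42740872e-01  8.06403204e-02  1.68510347e+00  8.22288576e-04
  1.37669371e+00 -1.64044437e+00] [443.83394232 -72.78956746 385.60166219]
```

View pics/w2.png

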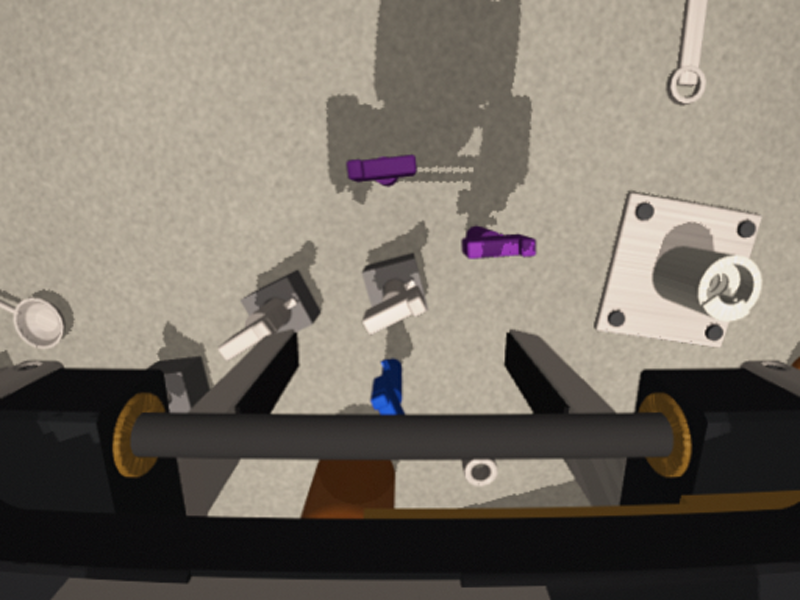

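```bash
python3 - <<'E'
from h import *
f=load("wrist2.pkl");crop(f,220,155,290,220,"pics/w2c.png",10)
E
```

```text
(no output)
```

View pics/w2c.png

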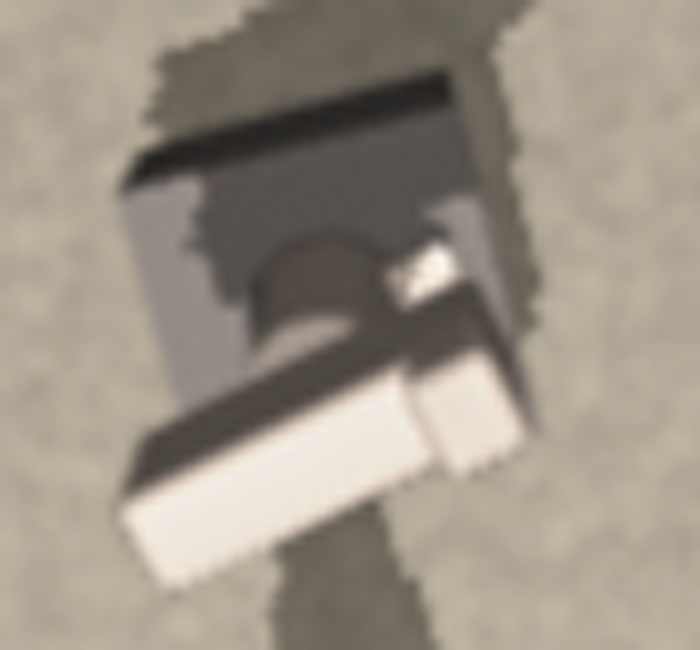

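```bash
python3 - <<'E'
from h import *
f=load("wrist2.pkl");q=lambda x,y,z:onz(f,220+x/10-.45,155+y/10-.45,z)
L1=q(125,515,113);L2=q(175,588,113);M=q(400,378,113);N=q(430,468,113)
E1=q(485,350,122);E2=q(525,436,122);E3=q(415,388,122);E4=q(460,475,122)
for n in "L1 L2 M N E1 E2 E3 E4".split(): print(n,eval(n).round(1))
a=M-L1;b=N-L2;print("yaws",np.arctan2(a[1],a[0]),np.arctan2(b[1],b[0]))
l=(L1+L2)/2;r=(E1+E2)/2;d=r-l;print("len",np.hypot(d[0],d[1]),"yaw",np.arctan2(d[1],d[0]),"centre",(l+r)[:2]/2, "widthL",np.linalg.norm(L1-L2),np.linalg.norm(E1-E2))
# block top corners z40
c=[q(125,188,40),q(450,75,40)] 
B=[q(130,192,40),q(452,105,40)];print("block",B)
# cross check in other cams
s=load("scene0.pkl");t=load("top0.pkl");C=np.append((l+r)[:2]/2,113);print(proj(s,C),proj(t,C))
E
```

```text
L1 [ 515.4 -120.4  113. ]
L2 [ 524.6 -117.6  113. ]
M [508.9 -88.3 113. ]
N [519.2 -87.9 113. ]
E1 [506.2 -78.7 122. ]
E2 [516.  -77.1 122. ]
E3 [508.1 -86.6 122. ]
E4 [518.2 -84.6 122. ]
yaws 1.7711537931637715 1.752208942739866
len 42.012099049438326 yaw 1.7834478507716562 centre [515.5675496  -98.46301555] widthL 9.628538717770466 9.908775762114866
block [array([ 492.6207363 , -119.67887719,   40.        ]), array([492.99319071, -76.13822774,  40.        ])]
[[230.329924   174.82315048]] [[277.31008703 208.88485571]]
```

C is screw19: 19 mm shank, lug and ear visible in the crop, wing yaw about 1.78, axis about (515.5,-98.5). The jaw yaw has to go the long way round to stay inside joint 6's range.

Call:
apply_moves(deltas=[[[94, 2, 0, -1, 0, 8.5, 0], [94, 4, 0, -2, 0, 17, 0], [94, 6, 0, -4, 0, 25.5, 0], [94, 8, 0, -5, 0, 34, 0], [94, 10, 0, -7, 0, 42.5, 0], [94, 10, 0, -7, 0, 51, 0], [94, 10, 0, -7, 0, 59.5, 0], [94, 10, 0, -7, 0, 68, 0], [94, 10, 0, -7, 0, 76.5, 0], [94, 10, 0, -7, 0, 85, 0], [94, 10, 0, -7, 0, 93.5, 0], [94, 10, 0, -7, 0, 102, 0]]])

```text
t: 3.35
eef_pos: [516.4, -95.8, 219.2]
ee_rot: [[-0.465, -0.001, 0.885], [-0.885, 0.001, -0.465], [-0.001, -1.0, -0.001]]
wrist_force: [0.3, 1.4, 0.1]
grip_width: 93.9
```

Call:
apply_moves(deltas=[[[60, 0, 0, 0, 0, 8.5, 0], [60, 0, 0, 0, 0, 17, 0], [60, 0, 0, 0, 0, 25.5, 0], [60, 0, 0, 0, 0, 34, 0], [60, 0, 0, 0, 0, 42.5, 0], [60, 0, 0, 0, 0, 51, 0], [60, 0, 0, 0, 0, 59.5, 0], [60, 0, 0, 0, 0, 68, 0], [60, 0, 0, 0, 0, 76.5, 0], [60, 0, 0, 0, 0, 85, 0], [60, 0, 0, 0, 0, 93.5, 0], [60, 0, 0, 0, 0, 102, 0]]])

```text
t: 4.55
eef_pos: [516.4, -95.8, 219.2]
ee_rot: [[-0.77, -0.001, -0.639], [0.639, 0.001, -0.77], [0.001, -1.0, -0.001]]
wrist_force: [0.5, 0.7, 0.1]
grip_width: 59.9
```

```bash
cat > st.py <<'E'
from h import *
from workcell import arm
def st():
    s=arm.get_state();R=np.array(s["ee_rot"])
    print("t",s["t"],"p",np.round(s["eef_pos"],1),"psi",round(float(np.arctan2(R[1,0],R[0,0])),4),"tilt y",R[:,1].round(3),"j",np.round(s["joint_positions"],2),"F",np.round(s["wrist_force"],1),"T",np.round(s["wrist_torque"],2),"w",round(float(s["grip_width"]),1))
    return s,R
E
python3 -c "
from st import *
st()"
```

```text
t 4.55 p [516.4 -95.8 219.2] psi 2.4489 tilt y [-0.001  0.001 -1.   ] j [-0.35  0.1   1.66  0.    1.38  1.91] F [0.5 0.7 0.1] T [ 0.01  0.12 -0.05] w 59.9
```

Call:
apply_moves(deltas=[[[60, -1, 0, 2.7, 0, 8.5, 0], [60, -1, 0, 2.7, 0, 17, 0], [60, -1, 0, 2.7, 0, 25.5, 0], [60, -1, 0, 2.7, 0, 34, 0], [60, -1, 0, 2.7, 0, 38.5, 0], [60, -1, 0, 2.7, 0, 38.5, 0]]])

```text
t: 5.15
eef_pos: [515.4, -98.9, 219.2]
ee_rot: [[-0.211, -0.001, -0.978], [0.978, 0.001, -0.211], [0.001, -1.0, 0.0]]
wrist_force: [0.5, 0.9, -0.5]
grip_width: 60.0
```

```bash
python3 - <<'E'
from st import *
st()
f=grab("wrist",3)
cv2.imwrite("pics/w3.png",cv2.resize(f["img"][:,:,::-1],(800,600),interpolation=cv2.INTER_CUBIC))
crop(f,200,140,310,260,"pics/w3c.png",5)
E
```

```text
t 5.15 p [515.4 -98.9 219.2] psi 1.7831 tilt y [-0.001  0.001 -1.   ] j [-0.36  0.1   1.66  0.    1.38  2.57] F [ 0.5  0.9 -0.5] T [ 0.11  0.08 -0.05] w 60.0
```

View pics/w3.png

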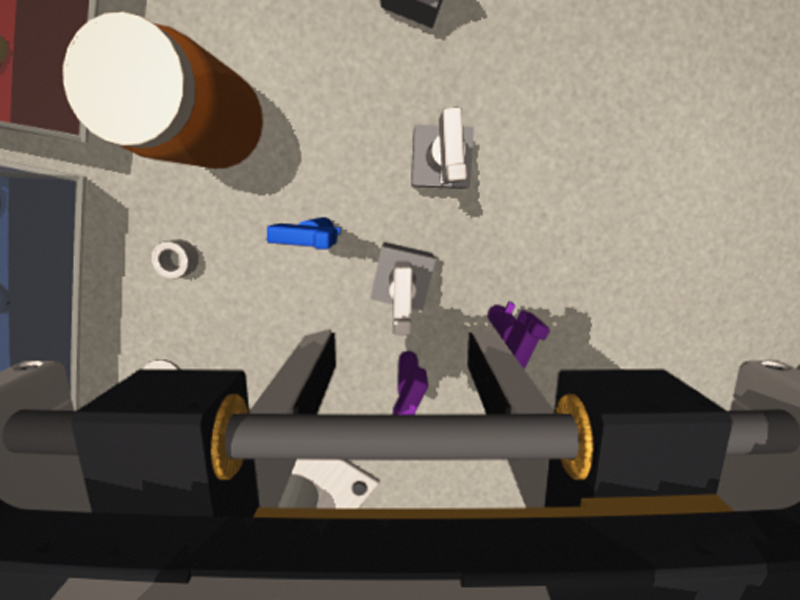

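View pics/w3c.png

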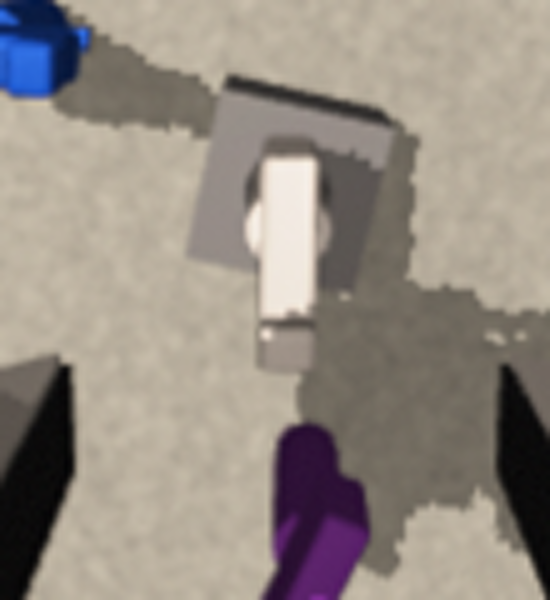

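```bash
python3 - <<'E'
from h import *
f=load("wrist3.pkl");q=lambda x,y,z:onz(f,200+x/5-.4,140+y/5-.4,z)
a=q(262,155,113);b=q(318,155,113);c=q(257,368,122);d=q(312,371,122);l=(a+b)/2;r=(c+d)/2;v=r-l
print(np.hypot(v[0],v[1]),np.arctan2(v[1],v[0]),(l+r)/2)
u=b-a;print(np.linalg.norm(u))
B=[q(x,y,40) for x,y in[(228,88),(397,125),(190,255),(358,292)]];print(np.array(B).round(1),np.mean(B,0))
# tool frame lateral offset
R=np.array([[-0.211,-0.001,-0.978],[.978,.001,-.211],[.001,-1,0]]);print(R.T@((l+r)/2-np.array([515.4,-98.9,219.2])))
E
```

```text
43.28957733336125 1.7574229655903268 [515.64256022 -99.42156092 117.5       ]
11.506123144733868
[[ 536.3 -122.9   40. ]
 [ 491.5 -122.8   40. ]
 [ 537.2  -77.4   40. ]
 [ 491.4  -76.9   40. ]] [ 514.09561294 -100.00314656   40.        ]
[ -0.66296679 101.69923588  -0.12717454]
```

Call:
apply_moves(deltas=[[[44, 0, 40, 0, 0, 0, 0], [44, 0, 80, 0, 0, 0, 0], [44, 0, 105, 0, 0, 0, 0], [44, 0, 118, 0, 0, 0, 0], [44, 0, 125, 0, 0, 0, 0], [44, 0, 126, 0, 0, 0, 0], [30, 0, 126, 0, 0, 0, 0], [22, 0, 126, 0, 0, 0, 0], [16, 0, 126, 0, 0, 0, 0], [0, 0, 126, 0, 0, 0, 0], [0, 0, 126, 0, 0, 0, 0], [0, 0, 126, 0, 0, 0, 0]]], force=45)

```text
t: 6.4
eef_pos: [516.2, -101.8, 94.4]
ee_rot: [[-0.208, 0.002, -0.978], [0.978, -0.001, -0.208], [-0.001, -1.0, -0.001]]
wrist_force: [0.3, 0.6, 4.8]
grip_width: 16.4
```

```bash
python3 - <<'E'
from st import *
st()
f=grab("wrist",4)
cv2.imwrite("pics/w4.png",cv2.resize(f["img"][:,:,::-1],(800,600),interpolation=cv2.INTER_CUBIC))
E
```

```text
t 6.4 p [ 516.2 -101.8   94.4] psi 1.78 tilt y [ 0.002 -0.001 -1.   ] j [-0.36  0.24  1.78 -0.    1.12  2.57] F [0.3 0.6 4.8] T [0.05 0.2  0.02] w 16.4
```

View pics/w4.png

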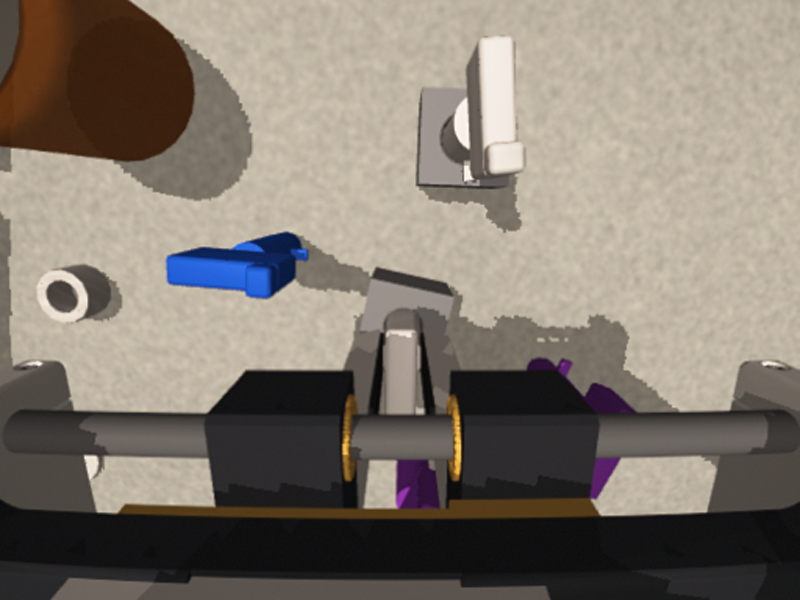

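Call:
apply_moves(deltas=[[[0, 0, 0, 0, 0, 0, 0], [0, 0, 0, 0, 0, 0, 0], [0, 0, 0, 0, 0, 0, 0]]])

```text
t: 6.75
eef_pos: [516.2, -101.8, 94.3]
ee_rot: [[-0.208, 0.002, -0.978], [0.978, -0.001, -0.208], [-0.001, -1.0, -0.001]]
wrist_force: [-0.3, -0.1, 4.9]
grip_width: 16.4
```

```bash
python3 - <<'E'
from st import *
st()
E
```

```text
t 6.75 p [ 516.2 -101.8   94.3] psi 1.78 tilt y [ 0.002 -0.001 -1.   ] j [-0.36  0.24  1.78 -0.    1.12  2.57] F [-0.3 -0.1  4.9] T [0.12 0.17 0.03] w 16.4
```

```bash
python3 - <<'E'
from st import *
f=grab("wrist",5)
crop(f,210,165,310,265,"pics/w5c.png",6)
f=grab("scene",5)
crop(f,180,120,280,220,"pics/s5c.png",6)
E
```

```text
(no output)
```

View pics/w5c.png

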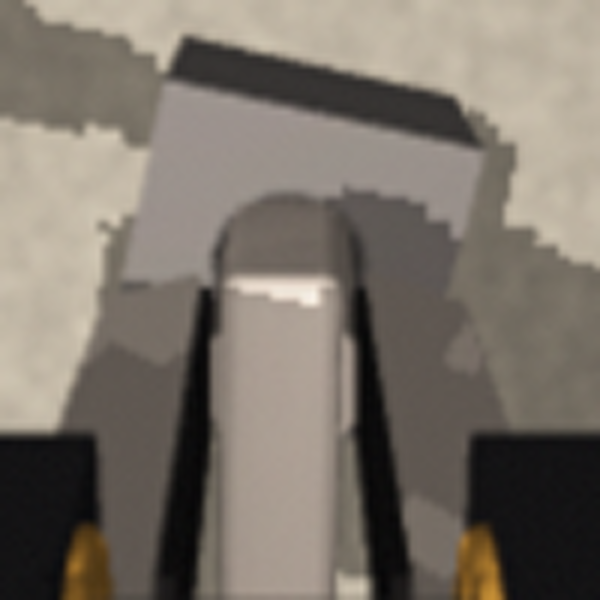

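View pics/s5c.png

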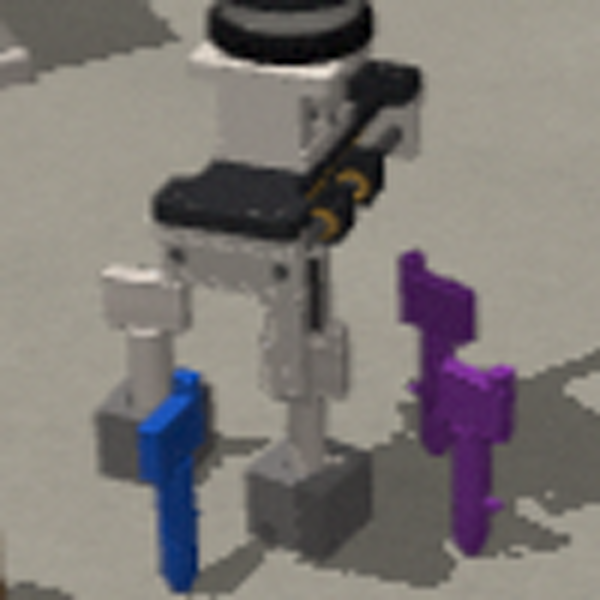

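Width is 16.4 rather than 12, with gaps beside the wing: the fingertips have caught the top of the shank. I'll open, rise a little and regrip.

Call:
apply_moves(deltas=[[[30, 0, 0, 0, 0, 0, 0], [30, 0, 0, 0, 0, 0, 0], [30, 0, -8, 0, 0, 0, 0], [30, 0, -8, 0, 0, 0, 0], [30, 0, -8, 0, 0, 0, 0]]])

```text
t: 7.35
eef_pos: [515.6, -101.5, 101.7]
ee_rot: [[-0.208, 0.001, -0.978], [0.978, -0.0, -0.208], [-0.0, -1.0, -0.0]]
wrist_force: [-0.3, 0.4, 0.3]
grip_width: 29.8
```

```bash
python3 - <<'E'
from st import *
st()
f=grab("wrist",6)
crop(f,210,165,310,265,"pics/w6c.png",6)
E
```

```text
t 7.35 p [ 515.6 -101.5  101.7] psi 1.78 tilt y [ 0.001 -0.    -1.   ] j [-0.36  0.23  1.77  0.    1.14  2.57] F [-0.3  0.4  0.3] T [0.09 0.06 0.09] w 29.8
```

View pics/w6c.png

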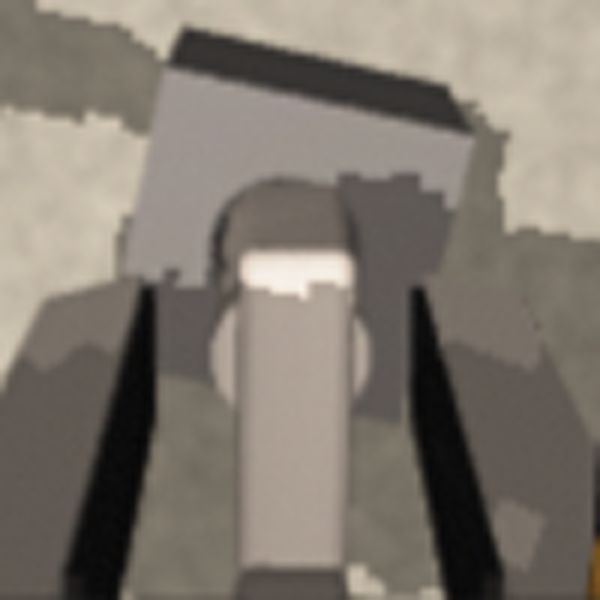

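Call:
apply_moves(deltas=[[[30, 2.6, 0, -0.5, 0, 0, 0], [24, 2.6, 0, -0.5, 0, 0, 0], [16, 2.6, 0, -0.5, 0, 0, 0], [8, 2.6, 0, -0.5, 0, 0, 0], [0, 2.6, 0, -0.5, 0, 0, 0], [0, 2.6, 0, -0.5, 0, 0, 0], [0, 2.6, 0, -0.5, 0, 0, 0], [0, 2.6, 0, -0.5, 0, 0, 0]]], force=45)

```text
t: 8.2
eef_pos: [515.3, -98.8, 101.3]
ee_rot: [[-0.208, -0.0, -0.978], [0.978, 0.0, -0.208], [0.0, -1.0, 0.0]]
wrist_force: [-0.4, 0.3, -0.6]
grip_width: 11.8
```

```bash
python3 - <<'E'
from st import *
st()
f=grab("wrist",7)
crop(f,210,165,310,265,"pics/w7c.png",6)
E
```

```text
t 8.2 p [515.3 -98.8 101.3] psi 1.78 tilt y [-0.  0. -1.] j [-0.35  0.23  1.78  0.    1.13  2.58] F [-0.4  0.3 -0.6] T [0.15 0.11 0.01] w 11.8
```

View pics/w7c.png

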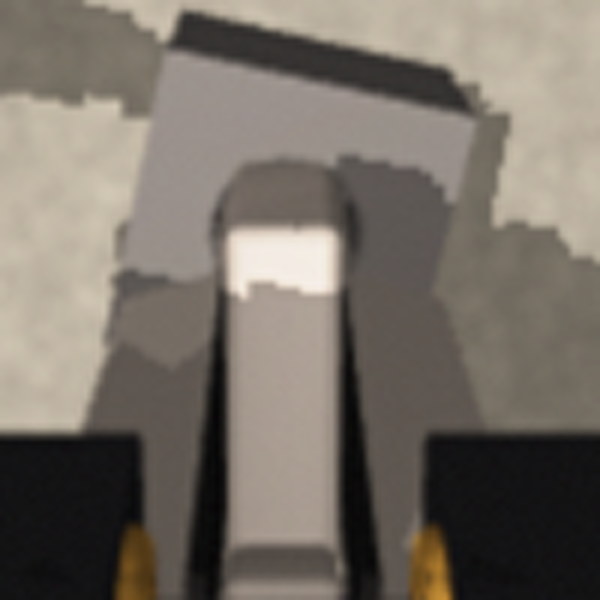

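Call:
apply_moves(deltas=[[[0, 0, -10, 0, 0, 0, 0], [0, 0, -25, 0, 0, 0, 0], [0, 0, -45, 0, 0, 0, 0], [0, 0, -70, 0, 0, 0, 0], [0, 0, -95, 0, 0, 0, 0], [0, 0, -115, 0, 0, 0, 0], [0, 0, -124, 0, 0, 0, 0], [0, 0, -124, 0, 0, 0, 0]]])

```text
t: 9.05
eef_pos: [516.3, -99.2, 227.2]
ee_rot: [[-0.208, 0.003, -0.978], [0.978, -0.001, -0.208], [-0.002, -1.0, -0.003]]
wrist_force: [-0.3, -0.9, -1.3]
grip_width: 11.3
```

```bash
python3 - <<'E'
from st import *
s,R=st()
f=grab("wrist",8)
cv2.imwrite("pics/w8.png",cv2.resize(f["img"][:,:,::-1],(800,600),interpolation=cv2.INTER_CUBIC))
g=grab("scene",8);p=proj(g,s["eef_pos"])[0].astype(int);print(p)
crop(g,p[0]-50,max(p[1]-50,0),p[0]+50,p[1]+60,"pics/s8c.png",6)
E
```

```text
t 9.05 p [516.3 -99.2 227.2] psi 1.78 tilt y [ 0.003 -0.001 -1.   ] j [-0.35  0.09  1.65 -0.    1.39  2.58] F [-0.3 -0.9 -1.3] T [0.11 0.08 0.05] w 11.3
[228 138]
```

View pics/w8.png

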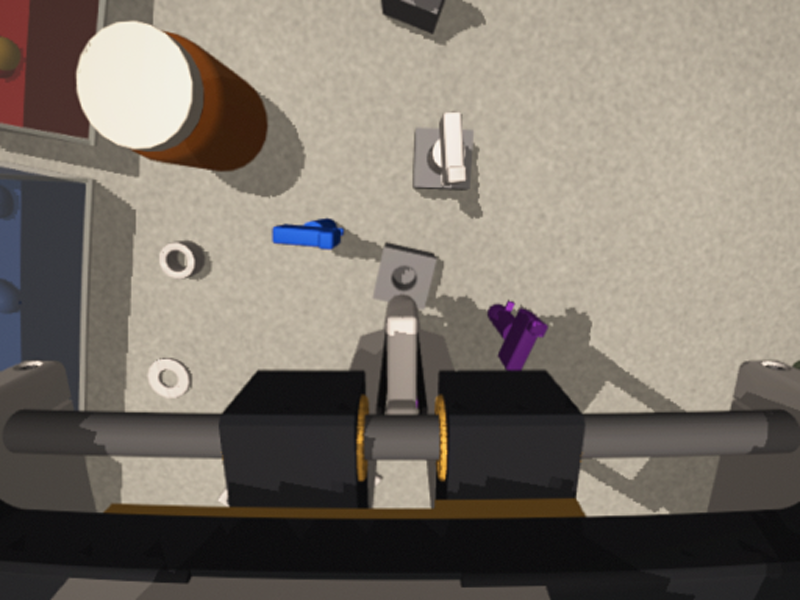

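View pics/s8c.png

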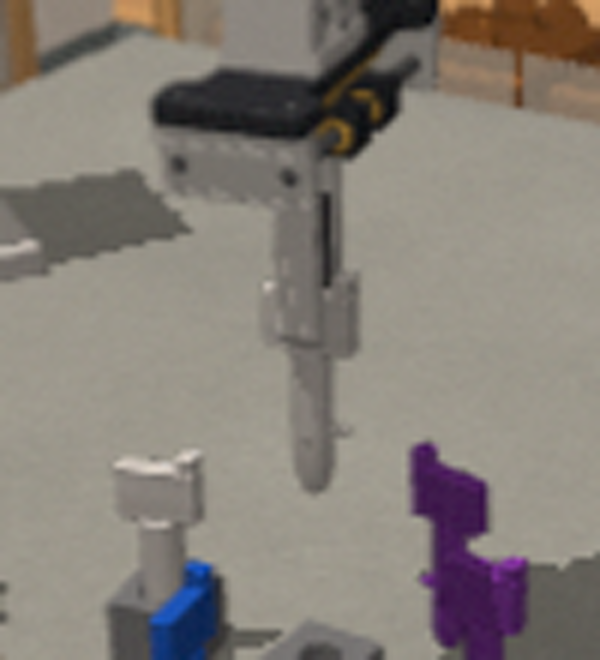

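```bash
python3 - <<'E'
from st import *
s,R=st();p=np.array(s["eef_pos"])
g=load("scene8.pkl")
for dz in(25,92):
    q=proj(g,p+R[:,1]*dz)[0];print(dz,(q-[178,88])*6)
f=load("wrist8.pkl")
h=onz(f,404/1.5625-.3,276/1.5625-.3,40);print("hole",h)
# shank edges in scene
im=g["img"].astype(int).mean(2)
for r in range(148,170,2): print(r,im[r,222:242].astype(int).tolist())
E
```

```text
t 9.15 p [514.8 -98.6 224.6] psi 1.7799 tilt y [-0.001  0.001 -1.   ] j [-0.35  0.1   1.66 -0.    1.39  2.58] F [ 0.5  0.  -1. ] T [0.13 0.15 0.  ] w 11.9
25 [309.94905885 357.51193367]
92 [313.79466343 484.42094989]
hole [ 515.73248287 -101.25186662   40.        ]
148 [150, 149, 148, 148, 130, 108, 106, 107, 109, 103, 98, 116, 144, 149, 150, 148, 150, 149, 149, 149]
150 [151, 150, 150, 149, 130, 107, 107, 111, 108, 107, 97, 121, 144, 150, 148, 150, 148, 151, 148, 149]
152 [149, 147, 148, 148, 135, 127, 111, 108, 109, 105, 98, 121, 146, 148, 148, 148, 149, 151, 153, 152]
154 [150, 149, 147, 147, 133, 127, 128, 125, 112, 107, 96, 120, 145, 147, 149, 151, 152, 151, 151, 152]
156 [152, 153, 151, 149, 133, 124, 127, 126, 113, 106, 99, 124, 147, 153, 151, 152, 150, 151, 151, 150]
158 [152, 150, 153, 153, 133, 125, 126, 127, 121, 108, 98, 110, 136, 144, 150, 151, 151, 154, 153, 152]
160 [153, 153, 153, 149, 140, 126, 125, 126, 119, 111, 100, 105, 114, 117, 134, 148, 153, 154, 152, 149]
162 [155, 153, 153, 153, 141, 121, 120, 111, 116, 108, 96, 109, 149, 154, 154, 153, 155, 157, 153, 153]
164 [153, 153, 155, 154, 145, 119, 116, 118, 113, 105, 95, 110, 147, 157, 156, 153, 152, 151, 153, 153]
166 [155, 150, 150, 148, 151, 122, 114, 112, 108, 99, 90, 122, 147, 152, 153, 152, 152, 150, 152, 155]
168 [154, 155, 150, 153, 154, 153, 117, 104, 100, 97, 101, 144, 155, 153, 152, 151, 151, 152, 155, 152]
```

Call:
apply_moves(deltas=[[[0, 10, 0, -5, 0, -8.5, 0], [0, 35, 0, -17, 0, -17, 0], [0, 65, 0, -32, 0, -25.5, 0], [0, 95, 0, -46, 0, -34, 0], [0, 125, 0, -61, 0, -42.5, 0], [0, 155, 0, -75, 0, -51, 0], [0, 185, 0, -90, 0, -59.5, 0], [0, 210, 0, -102, 0, -68, 0], [0, 228, 0, -111, 0, -76.5, 0], [0, 237, 0, -115, 0, -85, 0], [0, 237, 0, -115, 0, -93.5, 0], [0, 237, 0, -115, 0, -102, 0]]])

```text
t: 10.35
eef_pos: [577.4, 157.4, 222.9]
ee_rot: [[-0.911, -0.004, 0.413], [-0.413, -0.001, -0.911], [0.004, -1.0, -0.001]]
wrist_force: [0.9, 0.0, -2.0]
grip_width: 11.8
```

Call:
apply_moves(deltas=[[[0, 0, 0, 0, 0, -8.5, 0], [0, 0, 0, 0, 0, -17, 0], [0, 0, 0, 0, 0, -25.5, 0], [0, 0, 0, 0, 0, -34, 0], [0, 0, 0, 0, 0, -42.5, 0], [0, 0, 0, 0, 0, -51, 0], [0, 0, 0, 0, 0, -58, 0], [0, 0, 0, 0, 0, -60.5, 0], [0, 0, 0, 0, 0, -60.5, 0], [0, 0, 0, 0, 0, -60.5, 0]]])

```text
t: 11.35
eef_pos: [577.9, 156.8, 223.9]
ee_rot: [[-0.097, -0.003, 0.995], [-0.995, -0.0, -0.097], [0.001, -1.0, -0.003]]
wrist_force: [0.0, 0.3, -2.4]
grip_width: 11.6
```

```bash
python3 - <<'E'
from st import *
s,R=st()
d=np.array([578.2,157.0,0])-s["eef_pos"];print("delta tool",(R.T@d).round(2),"dpsi",-0.416-1.35-np.arctan2(R[1,0],R[0,0]))
f=grab("wrist",9)
cv2.imwrite("pics/w9.png",cv2.resize(f["img"][:,:,::-1],(800,600),interpolation=cv2.INTER_CUBIC))
g=grab("scene",9);p=proj(g,s["eef_pos"])[0].astype(int);print(p)
crop(g,p[0]-50,max(p[1]-30,0),p[0]+50,p[1]+80,"pics/s9c.png",6)
E
```

```text
t 11.35 p [577.9 156.8 223.9] psi -1.6681 tilt y [-0.003 -0.    -1.   ] j [ 0.12  0.26  1.47 -0.    1.42  0.22] F [ 0.   0.3 -2.4] T [-0.06  0.06 -0.05] w 11.6
delta tool [ -0.38 223.9    0.88] dpsi -0.09790116700802742
[306 172]
```

View pics/w9.png

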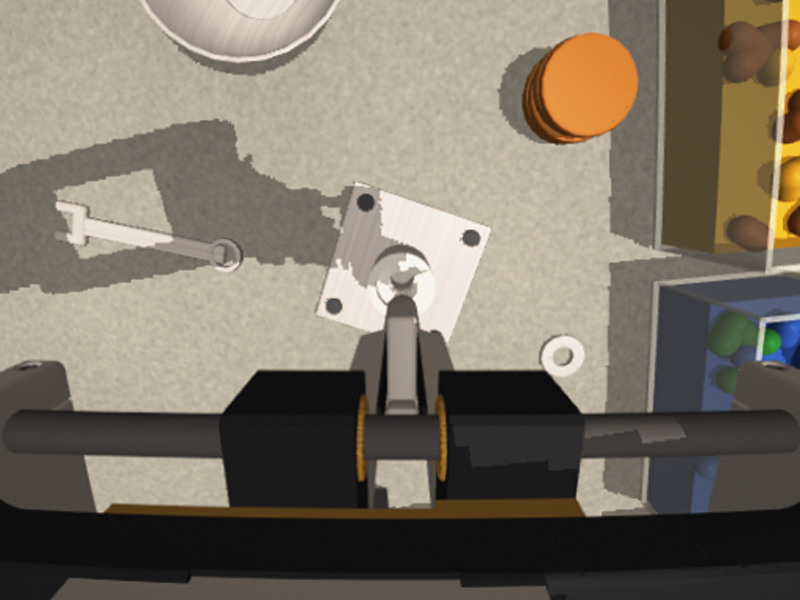

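View pics/s9c.png

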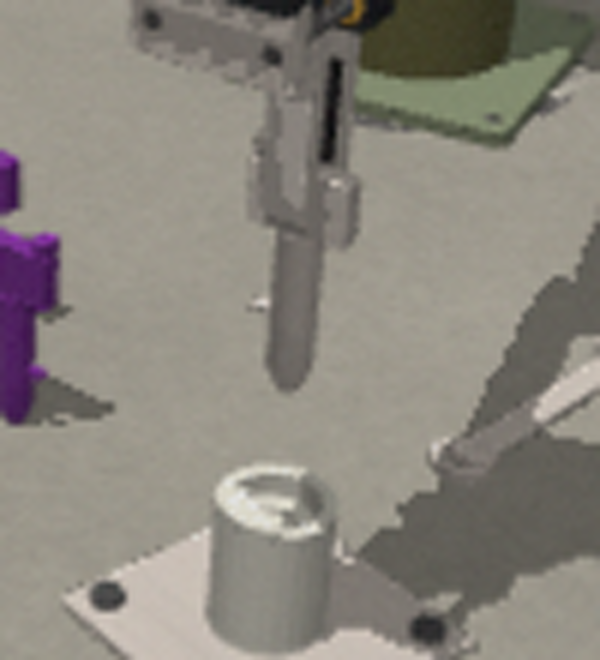

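```bash
python3 - <<'E'
from st import *
s,R=st();p=np.array(s["eef_pos"])
g=load("scene9.pkl")
o=[256,142]
for dz in(25,60,92):
    q=proj(g,p+R[:,1]*dz)[0];print(dz,(q-o)*6)
q=proj(g,[[578.2,157,72]])[0];print("mouth",(q-o)*6)
im=g["img"].astype(int).mean(2)
for r in range(182,208,3): print(r,im[r,296:316].astype(int).tolist())
f=load("wrist9.pkl")
k=1/1.5625
H=[onz(f,x*k-.3,y*k-.3,8) for x,y in[(366,202),(471,238),(334,306)]]
print(np.array(H).round(1),(H[1]+H[2])/2)
crop(f,195,105,320,215,"pics/w9c.png",6)
E
```

```text
t 11.45 p [578.3 156.8 224.6] psi -1.6678 tilt y [-0.002 -0.    -1.   ] j [ 0.12  0.25  1.47 -0.    1.42  0.22] F [-0.4 -0.2 -1. ] T [-0.06  0.09  0.01] w 11.7
25 [295.20580571 238.47863986]
60 [288.48643908 312.84665841]
92 [282.54145148 378.27303325]
mouth [272.03632917 496.14954428]
182 [151, 149, 151, 147, 146, 147, 98, 96, 103, 109, 111, 112, 104, 95, 125, 123, 122, 108, 109, 145]
185 [147, 149, 149, 150, 148, 132, 97, 100, 104, 107, 109, 109, 104, 108, 147, 149, 150, 150, 150, 150]
188 [147, 148, 149, 150, 150, 120, 96, 100, 106, 110, 111, 105, 101, 115, 147, 149, 147, 150, 146, 149]
191 [150, 151, 136, 162, 163, 112, 98, 101, 107, 110, 110, 106, 98, 128, 150, 149, 151, 151, 154, 153]
194 [150, 150, 150, 142, 132, 94, 98, 103, 109, 109, 110, 103, 107, 143, 153, 153, 153, 155, 153, 151]
197 [150, 149, 151, 151, 134, 94, 94, 100, 108, 110, 110, 101, 117, 148, 154, 154, 149, 150, 152, 151]
200 [151, 151, 155, 153, 118, 91, 96, 103, 103, 106, 105, 100, 127, 152, 154, 154, 156, 152, 150, 151]
203 [148, 151, 152, 150, 124, 95, 96, 101, 103, 103, 101, 103, 147, 152, 149, 147, 147, 148, 150, 150]
206 [149, 152, 150, 151, 150, 148, 104, 97, 100, 97, 143, 150, 151, 150, 149, 151, 153, 151, 151, 149]
[[552.3 223.4   8. ]
 [643.6 182.4   8. ]
 [511.1 131.1   8. ]] [577.36110176 156.7681895    8.        ]
```

View pics/w9c.png

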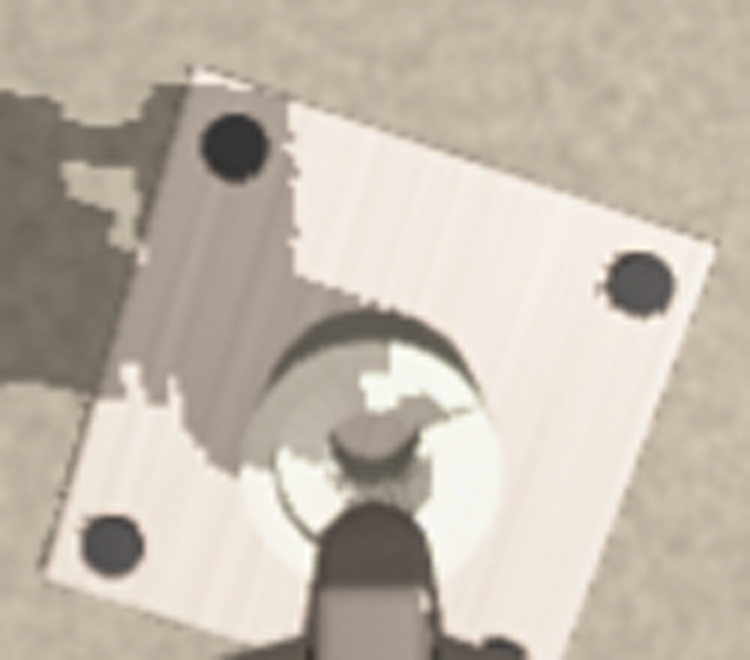

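Call:
apply_moves(deltas=[[[0, 0, 15, 0, 0, 4, 0], [0, 0, 35, 0, 0, 7.4, 0], [0, 0, 50, 0, 0, 7.4, 0], [0, 0, 60, 0, 0, 7.4, 0], [0, 0, 66, 0, 0, 7.4, 0], [0, 0, 66, 0, 0, 7.4, 0], [0, 0, 66, 0, 0, 7.4, 0]]])

```text
t: 12.15
eef_pos: [579.2, 157.0, 160.0]
ee_rot: [[-0.223, 0.001, 0.975], [-0.975, 0.0, -0.223], [-0.0, -1.0, 0.001]]
wrist_force: [-0.3, 0.4, -1.4]
grip_width: 12.0
```

```bash
python3 - <<'E'
from st import *
s,R=st()
d=np.array([578.0,156.8,0])-s["eef_pos"];print("delta tool",(R.T@d).round(2))
g=grab("scene",10);crop(g,250,160,350,260,"pics/s10c.png",6)
E
```

```text
t 12.15 p [579.2 157.  160. ] psi -1.796 tilt y [ 0.001  0.    -1.   ] j [ 0.12  0.31  1.54 -0.    1.29  0.35] F [-0.3  0.4 -1.4] T [-0.05  0.08  0.06] w 12.0
delta tool [  0.48 160.03  -1.32]
```

View pics/s10c.png

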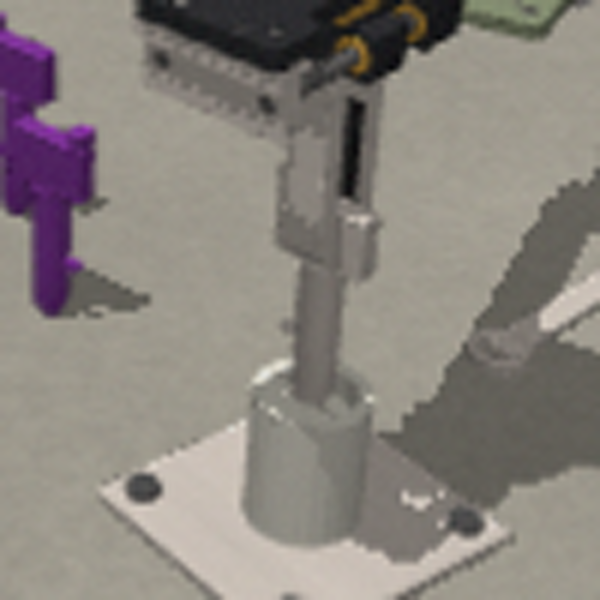

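Call:
apply_moves(deltas=[[[0, 0.3, 0, -1, 0, 0, 0], [0, 0.3, 3, -1, 0, 0, 0], [0, 0.3, 6, -1, 0, 0, 0], [0, 0.3, 10, -1, 0, 0, 0], [0, 0.3, 14, -1, 0, 0, 0], [0, 0.3, 18, -1, 0, 0, 0], [0, 0.3, 18, -1, 0, 0, 0]]])

```text
t: 12.9
eef_pos: [576.9, 156.8, 140.4]
ee_rot: [[-0.224, -0.002, 0.975], [-0.975, -0.0, -0.224], [0.001, -1.0, -0.002]]
wrist_force: [-0.1, 0.5, -1.3]
grip_width: 11.9
```

```bash
python3 -c "
from st import *
st()"
```

```text
t 12.9 p [576.9 156.8 140.4] psi -1.7962 tilt y [-0.002 -0.    -1.   ] j [0.12 0.33 1.56 0.   1.26 0.35] F [-0.1  0.5 -1.3] T [-0.11  0.11 -0.07] w 11.9
```

Call:
apply_moves(deltas=[[[0, 0, 4, 0, 0, 0, 0], [0, 0, 8, 0, 0, 0, 0], [0, 0, 12, 0, 0, 0, 0], [0, 0, 15, 0, 0, 0, 0], [0, 0, 15, 0, 0, 0, 0]]])

```text
t: 13.4
eef_pos: [577.3, 156.8, 125.7]
ee_rot: [[-0.224, -0.001, 0.975], [-0.975, 0.0, -0.224], [0.0, -1.0, -0.001]]
wrist_force: [-0.8, 0.9, -1.0]
grip_width: 11.7
```

Call:
apply_moves(deltas=[[[0, 0, 1, 0, 0, 0, 0], [0, 0, 2, 0, 0, 0, 0], [0, 0, 2, 0, 0, 0, 0]]])

```text
t: 13.7
eef_pos: [577.5, 156.8, 124.4]
ee_rot: [[-0.223, -0.0, 0.975], [-0.975, -0.0, -0.223], [0.0, -1.0, -0.0]]
wrist_force: [-1.1, 0.2, -1.8]
grip_width: 11.8
```

```bash
python3 -c "
from st import *
st();g=grab('scene',11);crop(g,250,160,350,260,'pics/s11c.png',6);st()"
```

```text
t 13.7 p [577.5 156.8 124.4] psi -1.7962 tilt y [-0. -0. -1.] j [ 0.12  0.35  1.57 -0.    1.22  0.35] F [-1.1  0.2 -1.8] T [-0.27  0.35  0.  ] w 11.8
t 13.75 p [577.5 156.8 124.3] psi -1.7962 tilt y [-0. -0. -1.] j [ 0.12  0.35  1.57 -0.    1.22  0.35] F [ 0.1 -1.  -1.5] T [-0.27  0.37  0.03] w 11.7
```

View pics/s11c.png

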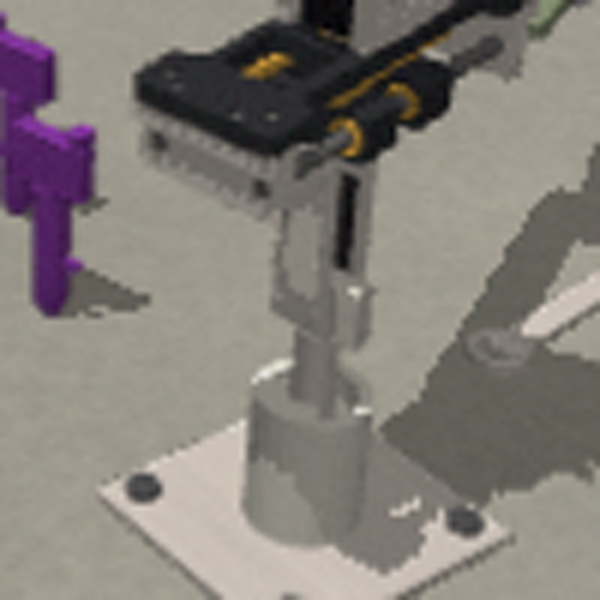

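Call:
apply_moves(deltas=[[[0, 0, 0.5, 0, 0, 0, 0], [0, 0, 1, 0, 0, 0, 0], [0, 0, 1.5, 0, 0, 0, 0], [0, 0, 2, 0, 0, 0, 0], [0, 0, 2, 0, 0, 0, 0]]])

```text
t: 14.25
eef_pos: [577.6, 156.8, 122.6]
ee_rot: [[-0.223, -0.0, 0.975], [-0.975, -0.0, -0.223], [0.0, -1.0, -0.0]]
wrist_force: [-1.8, -1.1, 0.6]
grip_width: 11.5
```

```bash
python3 -c "
from st import *
st()"
```

```text
t 14.25 p [577.6 156.8 122.6] psi -1.7961 tilt y [-0. -0. -1.] j [ 0.12  0.35  1.57 -0.    1.22  0.35] F [-1.8 -1.1  0.6] T [-0.41  0.57  0.01] w 11.5
```

Call:
apply_moves(deltas=[[[0, 0, 0.5, 0, 0, 0, 0], [0, 0, 1, 0, 0, 0, 0], [0, 0, 1.5, 0, 0, 0, 0], [0, 0, 1.5, 0, 0, 0, 0]]])

```text
t: 14.65
eef_pos: [577.8, 156.9, 122.4]
ee_rot: [[-0.223, 0.0, 0.975], [-0.975, -0.0, -0.223], [0.0, -1.0, 0.0]]
wrist_force: [-4.7, -1.4, 7.3]
grip_width: 11.4
```

```bash
python3 -c "
from st import *
st()"
```

```text
t 14.65 p [577.8 156.9 122.4] psi -1.7961 tilt y [ 0. -0. -1.] j [ 0.12  0.35  1.57 -0.    1.22  0.35] F [-4.7 -1.4  7.3] T [-0.5   1.26 -0.05] w 11.4
```

Call:
apply_moves(deltas=[[[0, 0, 0, 0, 0, -6, 0], [0, 0, 0, 0, 0, -12, 0], [0, 0, -0.5, 0, 0, -18, 0], [0, 0, -0.5, 0, 0, -24, 0], [0, 0, -0.5, 0, 0, -30, 0], [0, 0, -0.5, 0, 0, -35, 0]]])

```text
t: 15.25
eef_pos: [577.2, 156.7, 123.0]
ee_rot: [[0.38, -0.001, 0.925], [-0.925, -0.001, 0.38], [0.0, -1.0, -0.001]]
wrist_force: [-6.3, -2.2, 8.6]
grip_width: 12.0
```

```bash
python3 -c "
from st import *
st()"
```

```text
t 15.25 p [577.2 156.7 123. ] psi -1.1814 tilt y [-0.001 -0.001 -1.   ] j [ 0.12  0.35  1.57 -0.    1.22 -0.27] F [-6.3 -2.2  8.6] T [-0.69  1.53 -0.13] w 12.0
```

Call:
apply_moves(deltas=[[[0, 0, 0, 0, 0, -6, 0], [0, 0, 0, 0, 0, -12, 0], [0, 0, 0, 0, 0, -18, 0], [0, 0, 0, 0, 0, -24, 0], [0, 0, 0, 0, 0, -30, 0], [0, 0, 0, 0, 0, -36, 0], [0, 0, 0, 0, 0, -36, 0]]])

```text
t: 15.95
eef_pos: [578.1, 157.0, 121.3]
ee_rot: [[0.849, 0.001, 0.529], [-0.529, 0.0, 0.849], [0.001, -1.0, 0.001]]
wrist_force: [-1.0, -0.8, -1.7]
grip_width: 11.7
```

```bash
python3 -c "
from st import *
st()"
```

```text
t 15.95 p [578.1 157.  121.3] psi -0.5573 tilt y [ 0.001  0.    -1.   ] j [ 0.12  0.35  1.57  0.    1.22 -0.89] F [-1.  -0.8 -1.7] T [-0.14  0.17  0.03] w 11.7
```

The load came off, so the lug has left the start edge. Following it down now.

Call:
apply_moves(deltas=[[[0, 0, 1, 0, 0, -3, 0], [0, 0, 2, 0, 0, -5, 0], [0, 0, 3, 0, 0, -5, 0], [0, 0, 4, 0, 0, -5, 0], [0, 0, 5, 0, 0, -5, 0], [0, 0, 6, 0, 0, -5, 0], [0, 0, 6.5, 0, 0, -5, 0], [0, 0, 7, 0, 0, -5, 0], [0, 0, 7, 0, 0, -5, 0]]])

```text
t: 16.85
eef_pos: [577.9, 157.0, 115.0]
ee_rot: [[0.892, 0.001, 0.453], [-0.453, 0.0, 0.892], [0.0, -1.0, 0.001]]
wrist_force: [-1.5, 0.3, 1.7]
grip_width: 11.7
```

```bash
python3 -c "
from st import *
st()"
```

```text
t 16.85 p [577.9 157.  115. ] psi -0.4699 tilt y [ 0.001  0.    -1.   ] j [ 0.12  0.36  1.58  0.    1.21 -0.98] F [-1.5  0.3  1.7] T [ 0.04  0.19 -0.02] w 11.7
```

Call:
apply_moves(deltas=[[[0, 0, 0.5, 0, 0, 0, 0], [0, 0, 1, 0, 0, 0, 0], [0, 0, 1, 0, 0, 0, 0]]])

```text
t: 17.15
eef_pos: [578.0, 157.0, 114.9]
ee_rot: [[0.892, 0.001, 0.453], [-0.453, 0.0, 0.892], [0.001, -1.0, 0.001]]
wrist_force: [-3.9, 0.6, 7.4]
grip_width: 11.7
```

```bash
python3 -c "
from st import *
st()"
```

```text
t 17.15 p [578.  157.  114.9] psi -0.4697 tilt y [ 0.001  0.    -1.   ] j [ 0.12  0.36  1.58  0.    1.21 -0.98] F [-3.9  0.6  7.4] T [-0.07  0.57 -0.04] w 11.7
```

Dropped and resting on the gap floor: z 114.9, about 8.5 mm below the thread start. Now screwing forward, following the pitch.

Call:
apply_moves(deltas=[[[0, 0, -0.7, 0, 0, 6, 0], [0, 0, -0.5, 0, 0, 12, 0], [0, 0, -0.3, 0, 0, 19, 0], [0, 0, -0.1, 0, 0, 26, 0], [0, 0, 0.1, 0, 0, 33, 0], [0, 0, 0.3, 0, 0, 40, 0], [0, 0, 0.5, 0, 0, 47, 0], [0, 0, 0.7, 0, 0, 54, 0], [0, 0, 0.8, 0, 0, 60, 0]]])

```text
t: 18.05
eef_pos: [577.7, 156.8, 113.4]
ee_rot: [[0.049, 0.0, 0.999], [-0.999, -0.0, 0.049], [0.0, -1.0, 0.0]]
wrist_force: [-2.4, 0.3, 4.3]
grip_width: 11.6
```

```bash
python3 -c "
from st import *
st()"
```

```text
t 18.05 p [577.7 156.8 113.4] psi -1.5214 tilt y [ 0. -0. -1.] j [ 0.12  0.36  1.58 -0.    1.2   0.07] F [-2.4  0.3  4.3] T [-0.2   0.58  0.07] w 11.6
```

Call:
apply_moves(deltas=[[[0, 0, 0.18, 0, 0, 7, 0], [0, 0, 0.37, 0, 0, 14, 0], [0, 0, 0.55, 0, 0, 21, 0], [0, 0, 0.74, 0, 0, 28, 0], [0, 0, 0.92, 0, 0, 35, 0], [0, 0, 1.1, 0, 0, 42, 0], [0, 0, 1.3, 0, 0, 49, 0], [0, 0, 1.5, 0, 0, 56, 0], [0, 0, 1.7, 0, 0, 63, 0], [0, 0, 1.85, 0, 0, 70, 0]]])

```text
t: 19.05
eef_pos: [577.3, 156.9, 111.4]
ee_rot: [[-0.922, -0.001, 0.388], [-0.388, 0.0, -0.922], [0.001, -1.0, -0.0]]
wrist_force: [-2.5, 0.3, 4.1]
grip_width: 12.0
```

Call:
apply_moves(deltas=[[[0, 0, 0.18, 0, 0, 7, 0], [0, 0, 0.37, 0, 0, 14, 0], [0, 0, 0.55, 0, 0, 21, 0], [0, 0, 0.74, 0, 0, 28, 0], [0, 0, 0.92, 0, 0, 35, 0], [0, 0, 1.1, 0, 0, 42, 0], [0, 0, 1.3, 0, 0, 49, 0], [0, 0, 1.5, 0, 0, 56, 0], [0, 0, 1.7, 0, 0, 63, 0], [0, 0, 1.85, 0, 0, 70, 0], [0, 0, 1.85, 0, 0, 70, 0]]])

```text
t: 20.15
eef_pos: [577.5, 157.2, 109.5]
ee_rot: [[-0.683, -0.0, -0.73], [0.73, 0.001, -0.683], [0.001, -1.0, -0.0]]
wrist_force: [-3.5, 0.8, 4.5]
grip_width: 11.7
```

```bash
python3 -c "
from st import *
st()
f=grab('wrist',12)
cv2.imwrite('pics/w12.png',cv2.resize(f['img'][:,:,::-1],(800,600),interpolation=cv2.INTER_CUBIC))
"
```

```text
t 20.15 p [577.5 157.2 109.5] psi 2.3229 tilt y [-0.     0.001 -1.   ] j [0.12 0.36 1.58 0.   1.2  2.51] F [-3.5  0.8  4.5] T [ 0.27  0.77 -0.03] w 11.7
```

View pics/w12.png

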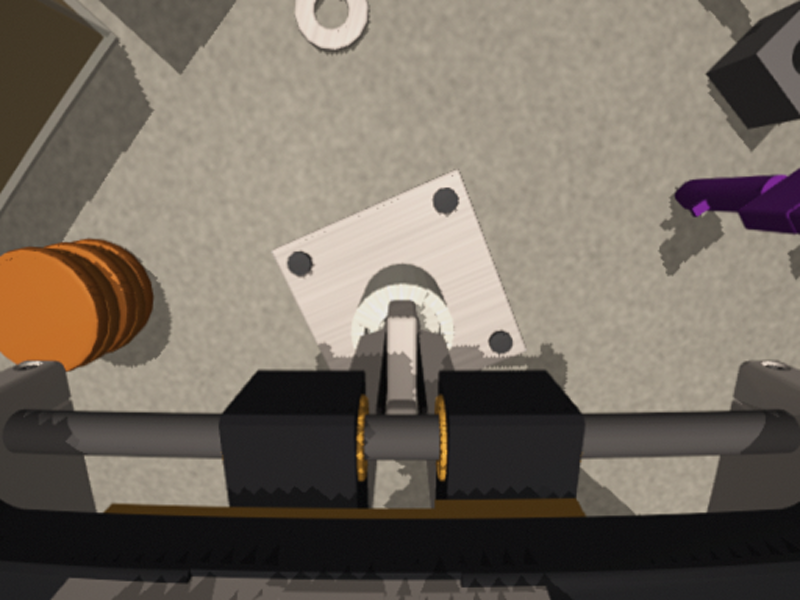

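Call:
apply_moves(deltas=[[[0, 0, -1, 0, 0, 0, 0], [20, 0, -1, 0, 0, 0, 0], [76, 0, -1, 0, 0, 0, 0], [76, 0, -1, 0, 0, 0, 0], [76, 0, -1, 0, 0, 0, 0], [76, 0, -1, 0, 0, 0, 0]]])

```text
t: 20.8
eef_pos: [577.8, 156.7, 109.9]
ee_rot: [[-0.683, 0.0, -0.73], [0.73, -0.0, -0.683], [-0.0, -1.0, -0.0]]
wrist_force: [0.0, -0.4, -1.0]
grip_width: 48.8
```

```bash
python3 -c "
from st import *
st()
f=grab('wrist',13)
cv2.imwrite('pics/w13.png',cv2.resize(f['img'][:,:,::-1],(800,600),interpolation=cv2.INTER_CUBIC))
"
```

```text
t 20.8 p [577.8 156.7 109.9] psi 2.3229 tilt y [ 0. -0. -1.] j [ 0.12  0.36  1.58 -0.    1.2   2.51] F [ 0.  -0.4 -1. ] T [0.03 0.07 0.01] w 48.8
```

View pics/w13.png

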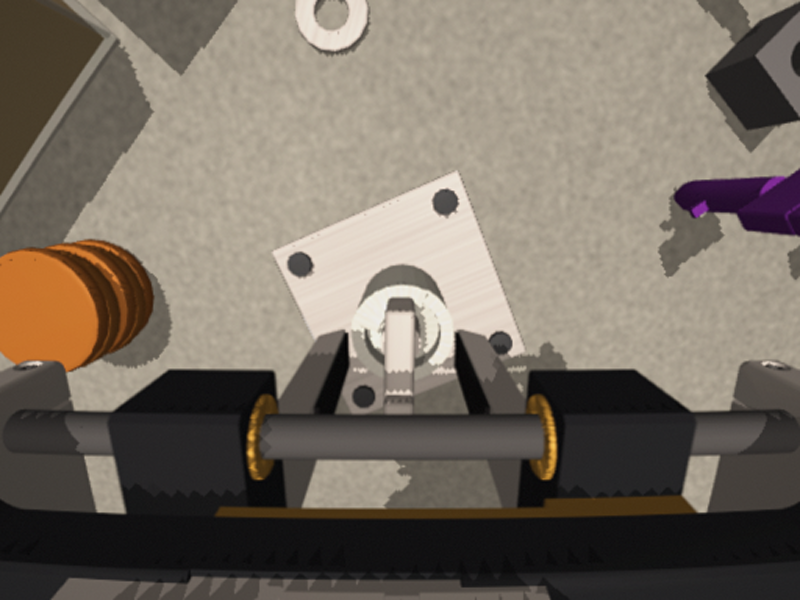

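Call:
apply_moves(deltas=[[[76, 0, 0, 0, 0, 0, 0], [76, 0, 0, 0, 0, 0, 0], [76, 0, 0, 0, 0, -7, 0], [76, 0, 0, 0, 0, -15, 0], [76, 0, 0, 0, 0, -23, 0], [76, 0, 0, 0, 0, -31, 0], [76, 0, 0, 0, 0, -39, 0], [76, 0, 0, 0, 0, -47, 0], [76, 0, 0, 0, 0, -55, 0], [76, 0, 0, 0, 0, -63, 0], [76, 0, 0, 0, 0, -71, 0], [76, 0, 0, 0, 0, -79, 0]]])

```text
t: 22.05
eef_pos: [577.7, 156.8, 110.0]
ee_rot: [[-0.844, 0.0, 0.536], [-0.536, -0.0, -0.844], [-0.0, -1.0, 0.0]]
wrist_force: [0.4, -0.1, -0.0]
grip_width: 76.0
```

Call:
apply_moves(deltas=[[[76, 0, 0, 0, 0, -8, 0], [76, 0, 0, 0, 0, -16, 0], [76, 0, 0, 0, 0, -24, 0], [76, 0, 0, 0, 0, -32, 0], [76, 0, 0, 0, 0, -40, 0], [76, 0, 0, 0, 0, -48, 0], [76, 0, 0, 0, 0, -56, 0], [76, 0, 0, 0, 0, -64, 0], [76, 0, 0, 0, 0, -72, 0], [76, 0, 0, 0, 0, -80, 0], [76, 0, 0, 0, 0, -88, 0], [76, 0, 0, 0, 0, -93, 0]]])

```text
t: 23.25
eef_pos: [577.7, 156.8, 110.0]
ee_rot: [[0.578, 0.0, 0.816], [-0.816, -0.0, 0.578], [0.0, -1.0, 0.0]]
wrist_force: [-0.9, 0.5, 0.3]
grip_width: 76.0
```

```bash
python3 -c "
from st import *
s,R=st()
print('dpsi deg to 2.3229-pi:',np.degrees(2.3229-np.pi-np.arctan2(R[1,0],R[0,0])),'tool d',(R.T@(np.array([577.6,157,109.5])-s['eef_pos'])).round(2))
f=grab('wrist',14)
cv2.imwrite('pics/w14.png',cv2.resize(f['img'][:,:,::-1],(800,600),interpolation=cv2.INTER_CUBIC))
"
```

```text
t 23.25 p [577.7 156.8 110. ] psi -0.954 tilt y [ 0. -0. -1.] j [ 0.12  0.36  1.58 -0.    1.2  -0.5 ] F [-0.9  0.5  0.3] T [-0.06 -0.01 -0.01] w 76.0
dpsi deg to 2.3229-pi: 7.75159132281183 tool d [-0.2   0.48  0.03]
```

View pics/w14.png

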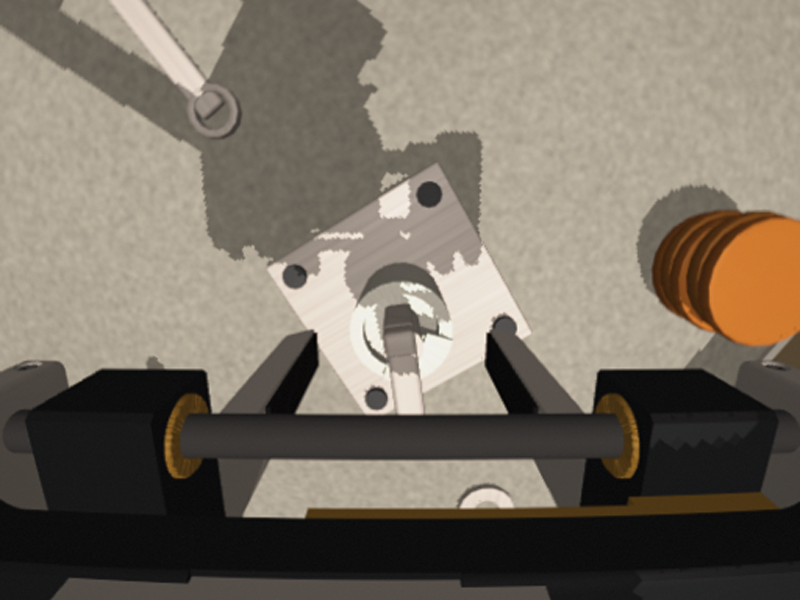

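Call:
apply_moves(deltas=[[[60, 0, 0, 0, 0, -7.7, 0], [40, 0, 0, 0, 0, -7.7, 0], [20, 0, 0, 0, 0, -7.7, 0], [0, 0, 0, 0, 0, -7.7, 0], [0, 0, 0, 0, 0, -7.7, 0], [0, 0, 0, 0, 0, -7.7, 0], [0, 0, 0, 0, 0, -7.7, 0], [0, 0, 0, 0, 0, -7.7, 0], [0, 0, 0, 0, 0, -7.7, 0], [0, 0, 0, 0, 0, -7.7, 0], [0, 0, 0, 0, 0, -7.7, 0]]], force=45)

```text
t: 24.4
eef_pos: [577.7, 156.9, 110.0]
ee_rot: [[0.679, 0.0, 0.734], [-0.734, 0.0, 0.679], [-0.0, -1.0, 0.0]]
wrist_force: [0.2, -0.6, 0.6]
grip_width: 11.8
```

```bash
python3 -c "
from st import *
s,R=st()
f=grab('wrist',15)
cv2.imwrite('pics/w15.png',cv2.resize(f['img'][:,:,::-1],(800,600),interpolation=cv2.INTER_CUBIC))
"
```

```text
t 24.4 p [577.7 156.9 110. ] psi -0.8241 tilt y [ 0.  0. -1.] j [ 0.12  0.36  1.58  0.    1.2  -0.63] F [ 0.2 -0.6  0.6] T [ 0.05 -0.    0.  ] w 11.8
```

View pics/w15.png

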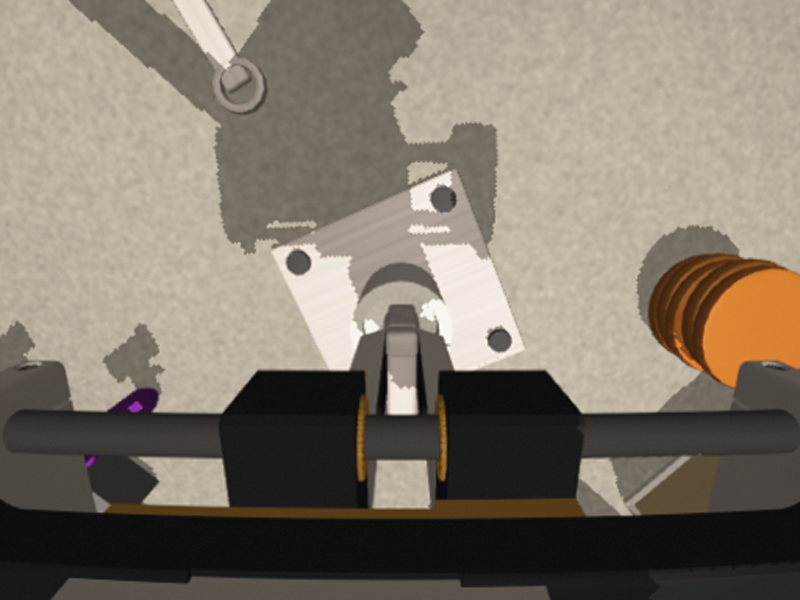

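Call:
apply_moves(deltas=[[[0, 0, 0.3, 0, 0, 5, 0], [0, 0, 0.6, 0, 0, 12, 0], [0, 0, 0.9, 0, 0, 19, 0], [0, 0, 1.2, 0, 0, 26, 0], [0, 0, 1.4, 0, 0, 33, 0], [0, 0, 1.6, 0, 0, 40, 0], [0, 0, 1.8, 0, 0, 47, 0], [0, 0, 2.0, 0, 0, 54, 0], [0, 0, 2.2, 0, 0, 61, 0], [0, 0, 2.4, 0, 0, 68, 0], [0, 0, 2.5, 0, 0, 72, 0]]])

```text
t: 25.55
eef_pos: [577.2, 156.8, 108.1]
ee_rot: [[-0.491, -0.001, 0.871], [-0.871, -0.0, -0.491], [0.001, -1.0, -0.001]]
wrist_force: [-2.0, 0.4, 3.2]
grip_width: 11.9
```

```bash
python3 -c "
from st import *
s,R=st()"
```

```text
t 25.55 p [577.2 156.8 108.1] psi -2.0841 tilt y [-0.001 -0.    -1.   ] j [ 0.12  0.37  1.58 -0.    1.19  0.63] F [-2.   0.4  3.2] T [-0.16  0.63  0.01] w 11.9
```

Call:
apply_moves(deltas=[[[0, 0, 0.2, 0, 0, 7, 0], [0, 0, 0.4, 0, 0, 14, 0], [0, 0, 0.6, 0, 0, 21, 0], [0, 0, 0.75, 0, 0, 28, 0], [0, 0, 0.9, 0, 0, 35, 0], [0, 0, 1.1, 0, 0, 42, 0], [0, 0, 1.3, 0, 0, 49, 0], [0, 0, 1.5, 0, 0, 56, 0], [0, 0, 1.7, 0, 0, 63, 0], [0, 0, 1.8, 0, 0, 68, 0], [0, 0, 1.8, 0, 0, 68, 0], [0, 0, 1.8, 0, 0, 68, 0]]])

```text
t: 26.75
eef_pos: [577.1, 157.1, 106.2]
ee_rot: [[-0.992, -0.001, -0.123], [0.123, 0.0, -0.992], [0.001, -1.0, -0.0]]
wrist_force: [-3.3, 0.7, 5.2]
grip_width: 11.7
```

```bash
python3 -c "
from st import *
s,R=st()
g=grab('scene',16);crop(g,250,160,350,260,'pics/s16c.png',6)
f=grab('wrist',16)
cv2.imwrite('pics/w16.png',cv2.resize(f['img'][:,:,::-1],(800,600),interpolation=cv2.INTER_CUBIC))
"
```

```text
t 26.75 p [577.1 157.1 106.2] psi 3.0178 tilt y [-0.001  0.    -1.   ] j [0.12 0.37 1.58 0.   1.19 1.82] F [-3.3  0.7  5.2] T [0.12 0.91 0.04] w 11.7
```

View pics/s16c.png

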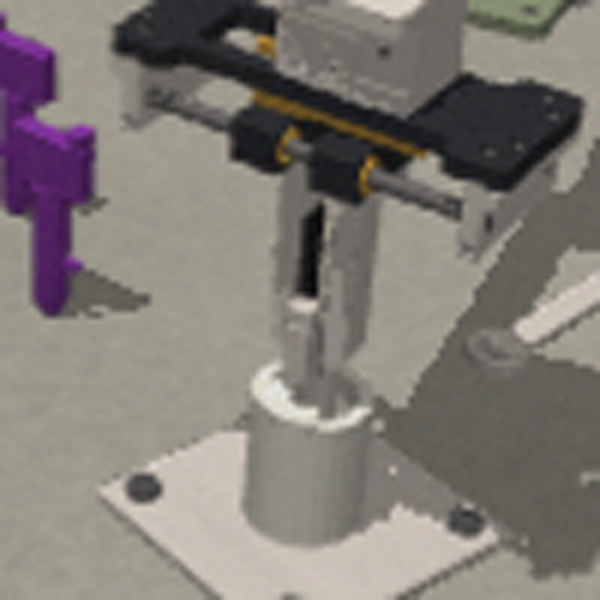

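View pics/w16.png

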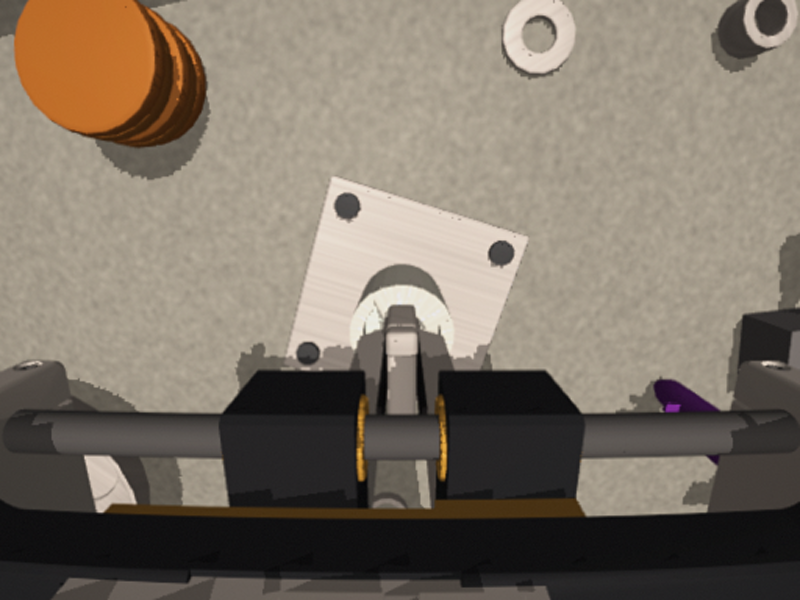

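```bash
python3 -c "
from st import *
st()
print(arm.sign_off())"
```

```text
t 26.85 p [577.1 157.1 106.2] psi 3.0179 tilt y [-0.001  0.    -1.   ] j [0.12 0.37 1.58 0.   1.19 1.82] F [-3.7  1.4  6. ] T [0.19 0.95 0.02] w 11.9
the job is handed in; nothing more can be done
None
```

The 19 mm screw is started in the boss, about 0.95 turn past the drop, with the jaws still gripping its head. I handed the job in at 26.9 s; it gave no verdict.

- **Choice:** I took the middle grey screw. The three shanks measured about 14, 23 and 19 mm in the scene picture.
- **Grasp:** The first grip read 16.4 mm because the fingertips had caught the top of the shank. I reopened, rose 8 mm and regripped the wing at 11.8 mm.
- **Lug on the thread:** I lowered the screw clear of the hood until the lug took about 7 N, at the expected height of about 62 mm above the counter.
- **Drop:** I turned it backward until the load came off, then followed it down. It met the gap floor about 8.5 mm below the thread start.
- **Forward turn:** I screwed it forward, with one half-turn regrip at about half a turn because of joint 6's range. The height followed the 9.5 mm pitch throughout.
- **Last checks:** By the calculation, the lug underside is about 45 mm above the counter. The screw is within about 1 mm of the boss axis and upright. Grip width is 11.9 mm at a 45 N setting, with about 6 N of push on the thread.

The other screws and goods looked undisturbed wherever they were in view. I did not take a final picture of the whole counter.

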